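# Clear and reset the profile cutter

### The job

Get the profile cutter ready for the next batch: first take the finished long pieces lying across the trough and lay them in the black tray. Then, with the scraper block, wipe all the short offcuts along the trough and over its open end into the bin (they are sharp: do not touch them with the gripper) and stand the scraper back on its mat. Once the trough is clear, raise the clamp lever, slide the length stop along until its plate lines up with the brass pointer, and press the lever fully down again, leaving the other things on the bench alone.

Things in the scene. Friction and masses are not known exactly. Their poses are not given: they have to be found in the camera images.
- cutter: Bench profile cutter, fixed. Origin on the table under the trough's centre; x across the trough away from the robot, y along it to the cutting head. Trough floor 60 mm above the table, x -75 to 75 mm, y -170 (open end) to +211 mm; side walls 8 mm thick, tops 80 mm above the table. Head: y 211 to 261 mm, blade guide 170 mm tall, its parked hand lever 190 mm. Black bin at the open end.
- trough_end (a point): Centre of the trough floor's open edge (cutter frame 0, -170, 60 mm), over which the offcuts drop into the bin. Axes as the cutter's.
- bin_floor (a point): Centre of the offcut bin's inner floor (cutter frame 0, -231, 3 mm), axes as the cutter's. The black bin is open-topped, inside 164 mm (x) x 112 mm (y), rim 52 mm above the table, 8 mm below the trough floor; its near wall touches the trough's open end.
- stop (a joint): Position (m) of the length-stop carriage on the rail behind the trough (rail at cutter x 100 to 124 mm, top 95 mm above the table): 0 nearest the cutting head (plate middle at cutter y +145 mm), growing towards the open end (-y), up to 0.27. Slides with about 3 N; clamped, it hardly moves under 60 N. Carriage: aluminium block 44 mm (y) x 48 mm, lever cheeks up to 125 mm above the table.
- stop_tip (a point): Free end of the carriage's steel stop plate, over the outer side of the trough's front wall (cutter x -81 mm, 83 mm above the table), in the middle of the plate's thickness; axes as the cutter's. The plate, 8 mm thick in y, spans the whole trough: top 96 mm above the table, lower edge 3 mm above the trough floor.
- clamp (a joint): Angle (rad) of the cam clamp lever on the carriage: 0 = fully down, flat towards the robot, clamped; 1.45 = raised, nearly upright, free (the cam lets go at about 0.75). Hinged along the cutter's y at cutter x +112 mm, 108 mm above the table, at the carriage's middle (same y as the plate). Stays where it is left. Opening takes about 6 N at the grip, pressing it home 10 N.
- clamp_grip (a point): Middle of the lever's black grip: 52 mm long, 20 mm wide (along the cutter's y), 14 mm thick. Clamped, this point lies 72 mm towards the robot (cutter -x) from the hinge and 10 mm above it, 118 mm above the table; it swings about the hinge. The lever ends 24 mm beyond it.
- pointer: The set mark: a brass pointer clip, 14 mm wide (y), 16 mm deep, 20 mm tall, with a dark centre line, fixed on the outside of the trough's front wall. Origin: on the wall's outer face, 20 mm below the wall top, at the clip's middle; axes as the cutter's. The stop is set when the middle of its plate's free end has the same cutter y as the clip's middle.
- length1: A finished cut length of blue-grey plastic profile: flat bar 180 mm long (own x) x 20 mm wide (y) x 12 mm tall (z), 50 g. Origin: centre of its underside. Starts laid across the top of the trough walls like a bridge (about along the cutter's x), 20 mm above the trough floor. May be absent (None).
- length2: A finished cut length of blue-grey plastic profile: the same as length1. May be absent (None).
- scraper: The scraper block: a white plastic block 120 mm long (own x) x 50 mm thick (y), 26 mm tall, with a wooden handle on top, 76 mm long (x), 24 mm thick (y), from 25 to 71 mm. 0.2 to 0.3 kg. Origin: centre of its underside. Starts standing on the mat.
- tray: The black tray for finished lengths, fixed: 230 mm (own x) x 140 mm (y) outside, walls 4 mm thick, 30 mm high, floor 4 mm thick. Origin: centre of its underside, on the table.
- mat: The scraper's thin blue-grey rubber mat, fixed flat on the table, 190 mm (own x) x 130 mm (y), 1 mm thick (the scraper's underside is then at table height, z about 0). Origin: its centre. Tray and mat may be on either side of the cutter.
- cleaner: Bystander: a white cleaner bottle, 60 mm in diameter, 160 mm tall, upright behind the cutter.
- tape: Bystander: a roll of yellow tape lying flat, 100 mm across, 25 mm tall, in front of the cutter.
- screwdriver: Bystander: a screwdriver, 180 mm long, lying in front of the cutter.
- board: Bystander: a green circuit board 100 x 160 mm lying behind the cutter.
- partbox: Bystander: an open cardboard parts box 100 x 140 x 50 mm behind the cutter.
- calliper: Bystander: a steel calliper, 190 mm long, lying behind the cutter.
- offcut1: A short scrap offcut of the same plastic profile: flat bar 60 mm long (own x) x 20 mm wide (y) x 12 mm tall (z), about 16 g; starts lying flat on the trough floor. Origin: centre of its underside. May be absent (None).
- offcut2: A scrap offcut, the same as offcut1. May be absent (None).
- offcut3: A scrap offcut, the same as offcut1. May be absent (None).
- offcut4: A scrap offcut, the same as offcut1. May be absent (None).
- offcut5: A scrap offcut, the same as offcut1. May be absent (None).

How it is judged:
By the outcome, as a careful person would: the job done as asked, in the order asked, and still so for the second after the job is handed in, with the robot touching nothing.
Of length1, length2 only 1 to 2 are there at a start; the rules pass over those that are not, and their reading is None.
Of offcut1, offcut2, offcut3, offcut4, offcut5 only 3 to 5 are there at a start; the rules pass over those that are not, and their reading is None.
At some moment in a run one of scraper, offcut1, offcut2, offcut3, offcut4, offcut5 may be knocked a few centimetres aside while the robot is not near it.
It also fails if it takes over 208 s, if anything falls off the work surface, if the arm or the gripper's body presses on something with over 40 N, if the wrist force passes 120 N, or if a joint passes its speed limit or range.

### The arm

A 6-joint arm with a two-finger parallel gripper is mounted at the origin on the work surface. World frame = base frame: x ahead of the robot, y to its left, z up, the work surface at z = 0. Lengths are in mm, angles in rad, forces in N, time in s.
With the tool pointing down it reaches from about 300 to 775 mm from the base axis. Payload 14.6 kg.
Tool frame: the origin (TCP) lies midway between the tips of the shut fingers; the grasp point (between the pads) lies 19 mm behind it (manip.grasp_offset is the distance from the TCP to the grasp point, in mm); z points along the fingers, y is the line along which they close (so a half turn about z gives the same grasp; the last joint's range is limited). The gripper opens to 94 mm and grips with 3 to 60 N. Pads are 16 mm wide; open, the fingers measure 119 mm over their backs; the gripper's body (75 mm by 177 mm) begins 78 mm behind the grasp point.
Start: joints at [-1.199, 0.3, 1.521, -0, 1.321, -0.067], TCP at [233.661, -497.887, 205.446] pointing down, gripper open.
Joint ranges: [-3.03, 3.03], [-0.79, 2.21], [0.23, 2.52], [-1.04, 4.18], [0, 3.07], [-2.55, 2.55]. Speed limits (rad/s): [2.22, 2.22, 2.57, 3.14, 3.14, 3.14].

### API

Orientations are given as [roll, pitch, yaw] about the fixed x, y, z axes, in that order (R = Rz(yaw) Ry(pitch) Rx(roll)).
In Python, from cell import manip, viewer gives the robot as it stands. The module is installed in compiled form; this text tells all that it offers.
- The arm moves only by the tool move_arm, never from a script. Its argument "moves" is a list of rows, each a list of 4 numbers: the shift along the tool's x, y, z in m, then the turn about the tool's z in rad. A call has 1 to 12 rows; each row is the pose to reach, as a shift and turn from the pose commanded when the call began, along the tool's axes at that moment; what a row does not reach only later rows make up. A row lasts 1/10 s, in which the tool goes at most 50 mm and 8.59 degrees, less where a joint would pass 70% of its speed; a pose out of reach is approached as far as the arm can. A call with a gripper value outside its range is refused whole. "jaw" is the finger opening in m, from 0 to 0.094, set as the call begins (left out, the last holds). The fingers move at their own pace and stop on an object; "squeeze" is the grip in N (left out, the last holds). Time passes only in rows, so rows that repeat a pose let the fingers close. It gives the time, the measured TCP pose, the force, the opening and the grip force at its end, in the units of the state.
- manip.read_state(): the state, without advancing time (a new reading comes with each control period).
- viewer.camera(name): name is "scene" or "top" or "wrist"; returns a dict with "frame" (420x560x3 uint8, blue, green, red), "z_map" (420x560 float32, mm along the optical axis (not along the pixel's ray), 0 where there is no reading), "fx", "fy", "cx", "cy" (pixels), "origin" and "orientation" of the camera in the world. Camera axes: x right, y down, z forward; pixel columns grow to the right and rows downward; lengths in mm; the calibration is good to about 2 mm. A picture is of the moment at which its call begins.
- manip.sign_off(): hands the job in; it is judged then, once.
The state is a dict: "clock": time; "joints": joint angles; "qd": joint speeds; "effort": joint torques, N m; "eef_pos": TCP position; "eef_rot": TCP orientation; "wrist_force": force on the tool from outside, world axes, zero at the start; "moment": the same for the moment, N m; "finger_gap": finger opening in mm; "finger_force": force on a finger pad.
Only numpy, scipy, OpenCV 4.12 (cv2) and the standard library are available. Lean on these libraries where they do the work, as an engineer would, in place of code of your own. Each camera call takes 0.05 s, during which the arm holds its last target. There are 200 camera calls.

## Working session

There is one attempt and no reset: what is moved stays moved. The work goes in short steps, Python scripts to look and compute and a tool call to move; the robot and the scene stay as the last step left them, time stands still between calls to the robot, and variables do not carry over. Pictures are saved under pics/ and viewed, at most 14 in all, crops included, and the job is handed in when it is done.

Besides the shell and the picture viewer there is one more tool, called after "Call:" by a JSON object that holds its "op" and its "data", one argument or row to a line. move_arm: Moves the arm, as the interface text tells. Its arguments: {"type":"object","properties":{"moves":{"type":"array"},"jaw":{"type":"number"},"squeeze":{"type":"number"}},"required":["moves"]}

```bash
mkdir -p pics; cat > h.py <<'E'
import numpy as np, cv2
from scipy.spatial.transform import Rotation as R
from cell import manip, viewer
def cam(n):
    c=viewer.camera(n)
    o=np.array(c['orientation'],float)
    Rm=o if o.shape==(3,3) else (R.from_euler('xyz',o).as_matrix() if o.size==3 else R.from_quat(o).as_matrix())
    z=c['z_map'];v,u=np.mgrid[:420,:560]
    P=np.stack([(u-c['cx'])/c['fx']*z,(v-c['cy'])/c['fy']*z,z],-1)@Rm.T+np.array(c['origin'])
    P[z==0]=np.nan
    return c,Rm,P
def proj(c,Rm,p):
    q=(np.array(p)-np.array(c['origin']))@Rm
    return q[...,0]/q[...,2]*c['fx']+c['cx'],q[...,1]/q[...,2]*c['fy']+c['cy']
E
python3 - <<'E'
from h import *
for n in ['top','scene']:
    c,Rm,P=cam(n); print(n,c['origin'],c['orientation'],c['fx'],c['cx'],c['cy'])
    cv2.imwrite(f'pics/{n}0.png',c['frame'] ); np.save(f'{n}0.npy',P)
    if n=='top': print(np.round(P[20:420:40,20:560:60].reshape(-1,3)[::3]))
print(manip.read_state())
E
```

```text
top [380.83599755  10.00972584 974.97505319] [-2.92721348e+00 -2.56841408e-03 -1.53869097e+00] 379.31350176587495 283.3725737257596 216.3173095375857
[[ 1.766e+03  1.432e+03 -7.540e+02]
 [ 1.798e+03  4.890e+02 -7.550e+02]
 [ 1.822e+03 -4.540e+02 -7.440e+02]
 [ 1.526e+03  1.385e+03 -7.470e+02]
 [ 1.558e+03  4.690e+02 -7.470e+02]
 [ 1.593e+03 -4.510e+02 -7.540e+02]
 [ 8.060e+02  6.240e+02  1.820e+02]
 [ 9.220e+02  2.600e+02 -2.000e+00]
 [ 9.360e+02 -2.470e+02  3.000e+00]
 [ 7.410e+02  6.650e+02  1.040e+02]
 [ 7.970e+02  2.480e+02  9.000e+00]
 [ 8.170e+02 -2.450e+02 -2.000e+00]
 [ 6.690e+02  7.210e+02  4.000e+00]
 [ 6.850e+02  2.410e+02  1.000e+00]
 [ 7.000e+02 -2.410e+02  4.000e+00]
 [ 5.610e+02  7.030e+02  0.000e+00]
 [ 5.510e+02  2.050e+02  1.230e+02]
 [ 5.910e+02 -2.390e+02  4.000e+00]
 [ 4.450e+02  5.800e+02  1.520e+02]
 [ 4.610e+02  1.980e+02  1.180e+02]
 [ 4.810e+02 -2.250e+02  5.000e+01]
 [       nan        nan        nan]
 [ 3.720e+02  2.160e+02  1.000e+00]
 [ 3.860e+02 -2.350e+02  1.000e+00]
 [ 2.750e+02  5.780e+02  1.090e+02]
 [ 2.760e+02  2.080e+02  3.000e+00]
 [ 2.900e+02 -
[... 278 characters left out ...]
ck': 0.1, 'joints': array([-1.19859720e+00,  3.00423714e-01,  1.52153467e+00,  4.43139571e-07,
        1.32071291e+00, -6.66170124e-02]), 'qd': array([-7.27241633e-04, -2.32265603e-03, -2.17064399e-03,  3.20391765e-04,
        8.82864731e-06, -1.74050710e-04]), 'effort': array([ 3.42035564e-03, -5.32637286e+01, -3.53281832e+01,  7.10439566e-02,
        2.34763155e-02, -3.85277815e-05]), 'eef_pos': array([ 233.57662437, -497.66557383,  204.93195904]), 'eef_rot': array([-3.14051644e+00, -7.22308037e-05,  4.38815991e-01]), 'wrist_force': array([-0.55257421, -0.28031395, -0.21960657]), 'moment': array([-0.02210901,  0.00136849, -0.06421826]), 'finger_force': 0.0, 'finger_gap': 94.27029180230964}
```

View pics/top0.png

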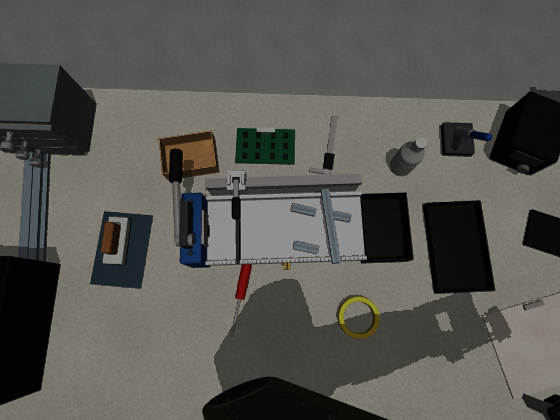

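View pics/scene0.png

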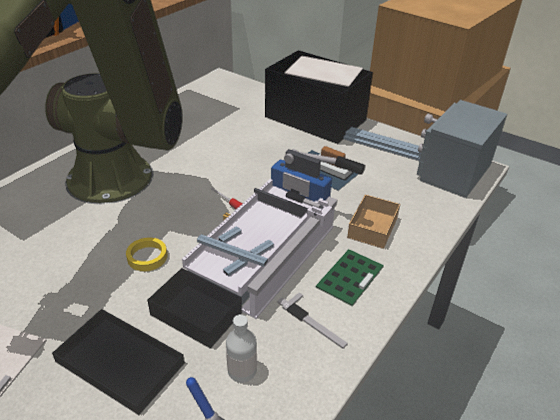

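The top view shows one length across the trough at (330,226). There are offcuts at (303,210), (342,216) and (306,247), the stop plate at (238,225), the pointer at (287,266), the scraper on its mat at (118,240), the bin at (387,228) and the tray at (458,247).

```bash
cat >> h.py <<'E'
def ray(c,Rm,uv,z):
    uv=np.atleast_2d(np.array(uv,float))
    d=np.stack([(uv[:,0]-c['cx'])/c['fx'],(uv[:,1]-c['cy'])/c['fy'],np.ones(len(uv))],1)@Rm.T
    o=np.array(c['origin']); return o+d*((z-o[2])/d[:,2])[:,None]
def rect(mask):
    n,l,s,ce=cv2.connectedComponentsWithStats(mask.astype(np.uint8)); k=1+np.argmax(s[1:,4]); return l==k
E
python3 - <<'E'
from h import *
c,Rm,P=cam('top'); f=c['frame'].astype(int)
np.savez('top.npz',P=P,f=c['frame'])
def roi(m,u0,u1,v0,v1):
    r=np.zeros_like(m); r[v0:v1,u0:u1]=m[v0:v1,u0:u1]; return rect(r)
def fit(m,z):
    v,u=np.nonzero(m); p=ray(c,Rm,np.c_[u,v],z)[:,:2].astype(np.float32)
    r=cv2.minAreaRect(p); return np.round(r[0],1),np.round(r[1],1),round(r[2],2),m.sum()
dark=f.max(2)<45
print('tray',fit(roi(dark,415,500,195,300),30))
print('bin',fit(roi(dark,355,416,185,270),52))
b,g,r=f[...,0],f[...,1],f[...,2]
for nm,(u,v) in dict(mat=(140,225),scr=(121,232),handle=(110,238),length=(331,240),off=(303,210),off2=(342,216),floor=(270,240),rail=(290,184),ptr=(287,266)).items(): print(nm,f[v,u],np.round(P[v,u]))
im=c['frame'][150:300,80:480]
cv2.imwrite('pics/top1.png',cv2.resize(im,None,fx=2,fy=2,interpolation=cv2.INTER_CUBIC))
E
```

```text
tray (array([ 525.9, -424.8]), array([230.2, 151.6]), 4.6, np.int64(5452))
bin (array([ 563.4, -238.1]), array([173.8, 126.1]), 1.88, np.int64(3245))
mat [44 37 26] [557. 387.   2.]
scr [132 137 137] [534. 425.  24.]
handle [24 49 82] [511. 430.  70.]
length [111 105  94] [519. -99.  95.]
off [100  93  83] [594. -33.  76.]
off2 [91 85 75] [ 583. -129.   71.]
floor [143 144 143] [519.  45.  63.]
rail [ 99 101 107] [652.   0.  98.]
ptr [25 42 53] [457.   2.  81.]
```

View pics/top1.png

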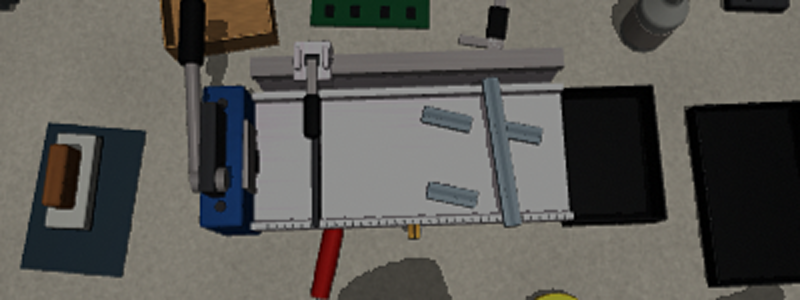

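The enlarged crop shows the front wall's top edge running from (253,229) to (573,218), the rail's back edge from (252,58) to (563,49), and the trough's open edge at about x=563–570. There are three offcuts, at (446,119), (523,132) and (452,195), and the length runs from (490,80) to (512,225).

```bash
python3 - <<'E'
from h import *
from scipy.optimize import least_squares
c,Rm,P=cam('top'); f=c['frame'].astype(int)
U=lambda L:[(80+x/2,150+y/2) for x,y in L]
W=lambda L,z: ray(c,Rm,U(L),z)[:,:2]
cons=[(W([(253,229),(413,224),(573,219)],80),0,-83),(W([(252,58),(400,54),(563,49)],95),0,124),(W([(252,77),(400,73),(563,68)],95),0,100),(W([(563,92),(570,215)],60),1,-170),(W([(563,88),(655,86)],52),0,86)]
loc=lambda p,w:(np.array(w)-p[:2])@np.array([[np.cos(p[2]),-np.sin(p[2])],[np.sin(p[2]),np.cos(p[2])]])
fun=lambda p:np.concatenate([loc(p,w)[:,i]-v for w,i,v in cons])
s=least_squares(fun,[560,-7,0.03],loss='soft_l1'); p=s.x; print('cutter',p,np.round(fun(p),1)); np.save('cut.npy',p)
def cl(xy): return np.round(loc(p,xy),1)
print('pointer',cl(W([(408,228),(419,228)],75)), 'pt clip outer', cl(W([(409,238),(421,237)],70)))
print('plate', cl(W([(314,226),(321,226)],96)),cl(W([(310,136),(322,136)],96)),'carr',cl(W([(294,60),(331,60)],110)))
b,g,r=f[...,0],f[...,1],f[...,2]
blue=((b-r)>8)&(b>70)
n,l,st,ce=cv2.connectedComponentsWithStats(blue.astype(np.uint8))
for k in range(1,n):
    if st[k,4]<40: continue
    v,u=np.nonzero(l==k)
    if not(200<u.mean()<420 and 170<v.mean()<280): continue
    z=92 if st[k,4]>350 else 72
    q=ray(c,Rm,np.c_[u,v],z)[:,:2].astype(np.float32); rr=cv2.minAreaRect(q)
    print('bar',st[k,4],z,np.round(rr[0]),np.round(rr[1]),round(rr[2],1),'cut',cl(np.array([rr[0]])), 'pix',u.mean(),v.mean())
def fit(m,z):
    v,u=np.nonzero(m); q=ray(c,Rm,np.c_[u,v],z)[:,:2].astype(np.float32); rr=cv2.minAreaRect(q); return np.round(rr[0],1),np.round(rr[1],1),round(rr[2],1)
roi=np.zeros(b.shape,bool); roi[200:300,85:160]=1
print('handle',fit(rect(roi&(r-b>30)),71),'white',fit(rect(roi&(r>90)&(abs(r-b)<30)&(np.arange(560)[None]>100)),26))
print('mat',W([(49,123),(145,131),(21,267),(123,276)],1))
E
```

```text
cutter [ 5.48715980e+02 -1.32230083e+01  6.22064042e-02] [ 1.2  1.4  1.7 -0.6 -0.7 -0.2 -0.5 -0.8 -0.2 -1.5  1.5  0.5 -0.3]
pointer [[-85.7  27.4]
 [-86.   14.4]] pt clip outer [[-97.   26.5]
 [-96.3  12.3]]
plate [[-82.  136. ]
 [-82.2 127.9]] [[ 24.4 140.3]
 [ 24.  126.1]] carr [[114.5 157.3]
 [113.3 113.3]]
bar 713 92 [ 560. -119.] [178.  60.] 9.1 cut [[   4.4 -105.8]] pix 332.61290322580646 223.90743338008414
bar 182 72 [598. -34.] [59. 19.] 79.0 cut [[ 47.6 -23.6]] pix 303.1208791208791 208.9065934065934
bar 200 72 [504. -42.] [59. 19.] 80.4 cut [[-46.3 -26. ]] pix 305.815 246.97
handle (array([513.1, 436.1]), array([22.6, 73.7]), 89.6) white (array([493. , 398.6]), array([260.7, 149.2]), 5.8)
mat [[590.46035353 485.26016475]
 [583.83523451 357.97380004]
 [403.28523198 495.88276542]
 [396.28357813 365.94315045]]
```

```bash
cat >> h.py <<'E'
p=np.load('cut.npy')
def c2w(x,y): 
    a=p[2]; return p[0]+x*np.cos(a)-y*np.sin(a), p[1]+x*np.sin(a)+y*np.cos(a)
def w2c(w):
    a=p[2]; d=np.array(w)[...,:2]-p[:2]; return d@np.array([[np.cos(a),-np.sin(a)],[np.sin(a),np.cos(a)]])
def go(x,y,z,yaw=None,frm=None):
    """tool-axes delta (m, rad) to the target; tool assumed straight down; chainable through frm"""
    if frm is None:
        s=manip.read_state(); frm=(*s['eef_pos'],s['eef_rot'][2])
    x0,y0,z0,a=frm
    if yaw is None: yaw=a
    dx,dy=x-x0,y-y0
    t=(yaw-a+np.pi)%(2*np.pi)-np.pi
    print(np.round([(dx*np.cos(a)+dy*np.sin(a))/1e3,(dx*np.sin(a)-dy*np.cos(a))/1e3,(z0-z)/1e3,-t],4), 'tgt',np.round([x,y,z,yaw],3))
    return (x,y,z,yaw)
E
python3 - <<'E'
from h import *
c,Rm,P=cam('top')
e=ray(c,Rm,[(80+490/2,150+80/2),(80+512/2,150+225/2)],92); print(e, np.hypot(*(e[0]-e[1])[:2]), np.arctan2(*(e[0]-e[1])[1::-1]), w2c(e))
m=e.mean(0); yaw=np.arctan2(*(e[0]-e[1])[1::-1])
go(m[0],m[1],220,yaw)
E
```

```text
[[ 641.48149107  -84.66295522   92.        ]
 [ 467.37004154 -111.72701926   92.        ]] 176.20232806998706 0.15420695972945792 [[ 88.14492829 -77.06865612]
 [-87.31222834 -93.25650968]]
[ 0.4602 -0.2255 -0.0148  0.2846] tgt [ 5.54426e+02 -9.81950e+01  2.20000e+02  1.54000e-01]
```

Call:
{"op": "move_arm", "data": {
  "moves": [
    [0.08,-0.04,-0.03,0.06],
    [0.16,-0.08,-0.03,0.14],
    [0.2,-0.1,-0.03,0.2],
    [0.24,-0.12,-0.03,0.28],
    [0.28,-0.14,-0.03,0.285],
    [0.32,-0.16,-0.03,0.285],
    [0.36,-0.18,-0.03,0.285],
    [0.4,-0.2,-0.02,0.285],
    [0.44,-0.215,-0.015,0.285],
    [0.46,-0.2255,-0.015,0.285],
    [0.46,-0.2255,-0.015,0.285],
    [0.46,-0.2255,-0.015,0.285]
  ],
  "jaw": 0.06
}}

```text
clock: 1.45
eef_pos: [554.9, -96.8, 219.8]
eef_rot: [-3.141, 0.001, 0.157]
wrist_force: [-0.7, -1.0, -0.6]
finger_gap: 60.3
finger_force: 0.0
```

```bash
python3 - <<'E'
from h import *
c,Rm,P=cam('wrist'); s=manip.read_state(); print(s['clock'],s['eef_pos'],s['eef_rot'],c['origin'],c['orientation'],c['fx'])
f=c['frame'].astype(int); cv2.imwrite('pics/w0.png',c['frame'])
b,r=f[...,0],f[...,2]
m=((b-r)>8)&(b>60)
n,l,st,ce=cv2.connectedComponentsWithStats(m.astype(np.uint8))
for k in range(1,n):
    if st[k,4]<300: continue
    v,u=np.nonzero(l==k); z=np.nanmedian(P[l==k][:,2])
    q=ray(c,Rm,np.c_[u,v],92 if z>82 else 72)[:,:2].astype(np.float32); rr=cv2.minAreaRect(q)
    print(st[k,4],round(z,1),np.round(rr[0],1),np.round(rr[1],1),round(rr[2],1),'cut',w2c(np.array([rr[0]])),'pix',ce[k])
E
```

```text
1.5 [554.19496376 -98.09449911 220.08145507] [-3.14144773e+00  8.11264201e-04  1.55196624e-01] [623.34229899 -85.18805143 398.41649482] [ 2.89965169e+00  5.03629570e-04 -1.41430208e+00] 336.64846867683053
5013 91.3 [ 559.7 -118. ] [178.7  62.2] 8.6 cut [[   4.47316257 -105.30134748]] pix [288.96848195 185.60562537]
1350 71.5 [597.7 -33. ] [60.1 20.2] 78.8 cut [[ 47.68602533 -22.73635176]] pix [222.66962963 140.83037037]
1063 71.4 [506.3 -41.3] [60.1 22.7] 79.7 cut [[-44.10242243 -25.41046043]] pix [220.92662277 231.40639699]
```

View pics/w0.png

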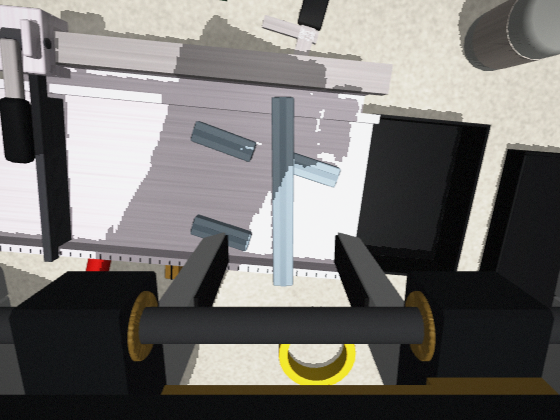

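The wrist view shows the length upright at u=283, v 97–285, centred between the fingers. Offcut 3 is partly under it at (318,170), away from the grasp spot.

```bash
python3 - <<'E'
from h import *
c,Rm,P=cam('wrist')
e=ray(c,Rm,[(283,98),(284,285)],92); m=e.mean(0); d=(e[0]-e[1])[:2]; yaw=np.arctan2(d[1],d[0]); print(m,yaw,np.hypot(*d))
f=go(m[0],m[1],76,yaw)
f=go(m[0],m[1],180,yaw,f)
f=go(525.9,-424.8,180,np.deg2rad(4.6),f)
go(525.9,-424.8,23,np.deg2rad(4.6),f)
E
```

```text
[555.5526229  -99.39690824  92.        ] 0.16209562434628874 177.90925481141304
[ 0.0016  0.0007  0.1444 -0.0083] tgt [ 5.55553e+02 -9.93970e+01  7.60000e+01  1.62000e-01]
[ 0.     0.    -0.104 -0.   ] tgt [ 5.55553e+02 -9.93970e+01  1.80000e+02  1.62000e-01]
[-0.0818  0.3164  0.      0.0818] tgt [ 5.259e+02 -4.248e+02  1.800e+02  8.000e-02]
[ 0.     0.     0.157 -0.   ] tgt [ 5.259e+02 -4.248e+02  2.300e+01  8.000e-02]
```

Call:
{"op": "move_arm", "data": {
  "moves": [
    [0.001,0.001,0.04,-0.008],
    [0.0015,0.001,0.08,-0.008],
    [0.0015,0.001,0.11,-0.008],
    [0.0015,0.001,0.125,-0.008],
    [0.0015,0.001,0.137,-0.008],
    [0.0015,0.001,0.137,-0.008],
    [0.0015,0.001,0.137,-0.008]
  ]
}}

```text
clock: 2.25
eef_pos: [556.1, -99.8, 84.4]
eef_rot: [3.141, -0.001, 0.161]
wrist_force: [-0.1, 0.3, -0.2]
finger_gap: 60.0
finger_force: 0.0
```

Call:
{"op": "move_arm", "data": {
  "moves": [
    [0,0,0,0],
    [0,0,0,0],
    [0,0,0,0],
    [0,0,0,0],
    [0,0,0,0],
    [0,0,0,0],
    [0,0,-0.01,0],
    [0,0,-0.03,0],
    [0,0,-0.06,0],
    [0,0,-0.09,0],
    [0,0,-0.1,0],
    [0,0,-0.1,0]
  ],
  "jaw": 0.01,
  "squeeze": 15
}}

```text
clock: 3.45
eef_pos: [556.4, -99.2, 184.8]
eef_rot: [3.141, -0.002, 0.162]
wrist_force: [0.1, 0.1, -1.1]
finger_gap: 19.8
finger_force: 15.0
```

Call:
{"op": "move_arm", "data": {
  "moves": [
    [-0.005,0.03,0,0.02],
    [-0.015,0.07,0,0.04],
    [-0.025,0.11,0,0.06],
    [-0.035,0.15,0,0.082],
    [-0.045,0.19,0,0.082],
    [-0.055,0.23,0,0.082],
    [-0.065,0.265,0,0.082],
    [-0.075,0.295,0,0.082],
    [-0.08,0.31,0,0.082],
    [-0.082,0.316,0,0.082],
    [-0.082,0.316,0,0.082],
    [-0.082,0.316,0,0.082]
  ]
}}

```text
clock: 4.65
eef_pos: [526.4, -422.9, 183.3]
eef_rot: [-3.141, 0.0, 0.081]
wrist_force: [0.1, -0.7, -0.3]
finger_gap: 20.1
finger_force: 15.0
```

Call:
{"op": "move_arm", "data": {
  "moves": [
    [0,0,0.03,0],
    [0,0,0.065,0],
    [0,0,0.1,0],
    [0,0,0.13,0],
    [0,0,0.15,0],
    [0,0,0.163,0],
    [0,0,0.17,0],
    [0,0,0.174,0],
    [0,0,0.174,0],
    [0,0,0.174,0]
  ]
}}

```text
clock: 5.65
eef_pos: [526.3, -424.4, 10.5]
eef_rot: [3.141, -0.001, 0.08]
wrist_force: [0.3, -1.1, -0.8]
finger_gap: 19.7
finger_force: 15.0
```

Call:
{"op": "move_arm", "data": {
  "moves": [
    [0,0,0,0],
    [0,0,0,0],
    [0,0,0,0],
    [0,0,-0.01,0],
    [0,0,-0.03,0],
    [0,0,-0.07,0],
    [0,0,-0.11,0],
    [0,0,-0.15,0],
    [0,0,-0.19,0],
    [0,0,-0.21,0],
    [0,0,-0.21,0]
  ],
  "jaw": 0.06
}}

```text
clock: 6.75
eef_pos: [526.6, -424.8, 224.0]
eef_rot: [3.137, -0.004, 0.08]
wrist_force: [0.5, 0.6, 0.0]
finger_gap: 60.1
finger_force: 0.0
```

```bash
python3 - <<'E'
from h import *
c,Rm,P=cam('scene'); s=manip.read_state(); print(s['clock'],s['eef_pos'],s['eef_rot'])
cv2.imwrite('pics/s1.png',c['frame'])
E
```

```text
6.8 [ 526.11387903 -424.34282699  221.12436908] [ 3.13957202e+00 -1.91184083e-03  7.98393228e-02]
```

View pics/s1.png

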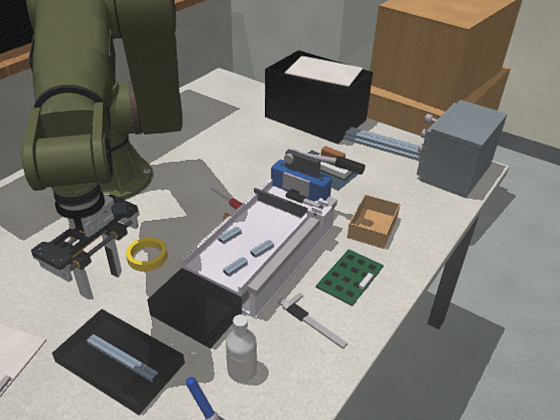

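The length lies in the tray at about (122,357). Three offcuts remain, at (230,234), (262,248) and (236,266). Next is the scraper.

Call:
{"op": "move_arm", "data": {
  "moves": [
    [0,0,-0.04,0],
    [0,-0.03,-0.06,0.02],
    [0,-0.07,-0.06,0.04],
    [0,-0.11,-0.06,0.06],
    [0,-0.15,-0.06,0.08],
    [0,-0.19,-0.06,0.08],
    [0,-0.23,-0.06,0.08],
    [0,-0.27,-0.06,0.08],
    [0,-0.31,-0.06,0.08],
    [0,-0.35,-0.06,0.08],
    [0,-0.39,-0.06,0.08],
    [0,-0.43,-0.06,0.08]
  ]
}}

```text
clock: 8.0
eef_pos: [490.7, 6.0, 278.1]
eef_rot: [-3.141, 0.002, -0.0]
wrist_force: [0.6, -0.4, -0.5]
finger_gap: 60.3
finger_force: 0.0
```

Call:
{"op": "move_arm", "data": {
  "moves": [
    [0,-0.04,0,0],
    [0,-0.08,0,0],
    [0,-0.12,0,0],
    [0,-0.16,0,0],
    [0,-0.2,0,0],
    [0,-0.24,0,0],
    [0,-0.28,0,0],
    [0,-0.32,0,0],
    [0,-0.36,0,0],
    [0,-0.4,0,0],
    [0,-0.42,0,0],
    [0,-0.43,0,0]
  ]
}}

```text
clock: 9.2
eef_pos: [491.0, 435.9, 277.2]
eef_rot: [3.14, 0.003, 0.001]
wrist_force: [1.0, -0.4, 0.2]
finger_gap: 60.0
finger_force: 0.0
```

```bash
python3 - <<'E'
from h import *
for i in range(3): c,Rm,P=cam('wrist')
s=manip.read_state(); print(s['clock'],s['eef_pos'],s['eef_rot'])
cv2.imwrite('pics/w2.png',c['frame']); f=c['frame'].astype(int); b,g,r=f[...,0],f[...,1],f[...,2]
m=rect((r-b>25)&(r-b>0.35*r)); print(f[150,280])
v,u=np.nonzero(m); print('handle px',u.mean(),v.mean(),m.sum(),np.nanmedian(P[m][:,2]))
mm=m&(abs(P[...,2]-71)<8); v,u=np.nonzero(mm)
q=ray(c,Rm,np.c_[u,v],71)[:,:2].astype(np.float32); print(cv2.minAreaRect(q))
wv=(f.min(2)>90)&(abs(P[...,2]-26)<8); m=rect(wv); v,u=np.nonzero(m)
print('white',u.mean(),v.mean(),m.sum(),cv2.minAreaRect(ray(c,Rm,np.c_[u,v],26)[:,:2].astype(np.float32)))
E
```

```text
9.35 [491.66137243 433.98000936 278.45640347] [ 3.14052165e+00  1.13723584e-03 -1.39280319e-04]
[ 37  74 120]
handle px 380.59213294068155 388.03176272612535 4754 401.6862528424665
((0.0, 0.0), (0.0, 0.0), 0.0)
white 93.04271095951357 99.71451876019576 6743 ((574.4219360351562, 662.6610107421875), (250.31666564941406, 43.96035385131836), 6.591284275054932)
```

View pics/w2.png

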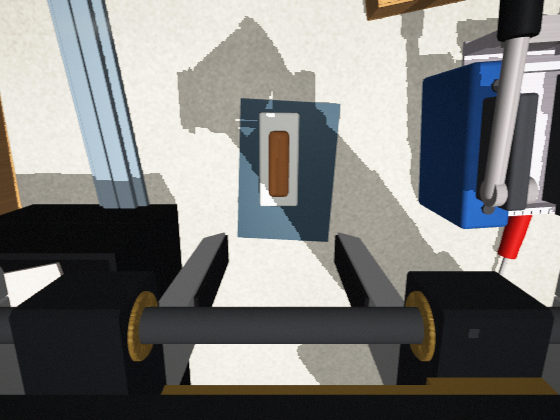

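The scraper is centred at about (279,163). Its brown handle spans u 269–289, v 130–196, aligned with the tool, and the mat corners are at (240,98), (340,104), (328,241) and (238,236).

```bash
python3 - <<'E'
from h import *
c,Rm,P=cam('wrist'); f=c['frame'].astype(int); b,g,r=f[...,0],f[...,1],f[...,2]
roi=np.zeros(b.shape,bool); roi[95:245,235:345]=1
m=rect(roi&(r-b>25)); v,u=np.nonzero(m); q=ray(c,Rm,np.c_[u,v],71)[:,:2].astype(np.float32); h=cv2.minAreaRect(q); print('handle',h)
w=rect(roi&((f.min(2)>110)|m)&~((np.arange(420)[:,None]>207)&True)&(np.arange(560)[None]>257)&(np.arange(560)[None]<301)); v,u=np.nonzero(w); print('block',cv2.minAreaRect(ray(c,Rm,np.c_[u,v],26)[:,:2].astype(np.float32)))
mat=ray(c,Rm,[(240,98),(340,104),(328,241),(238,236)],1); print('mat',mat,mat.mean(0))
x,y=h[0]
t=go(x,y,36,0.0); t=go(x,y,230,0.0,t)
X,Y=c2w(0,60); t=go(X,Y,230,p[2],t); t=go(X,Y,97,p[2],t)
E
```

```text
handle ((514.394287109375, 438.2673034667969), (22.67100715637207, 74.61376953125), 89.45783233642578)
block ((513.201904296875, 438.3599853515625), (48.777469635009766, 118.8124771118164), 89.0907974243164)
mat [[591.64431447 487.64212067   1.        ]
 [584.18484614 357.96354994   1.        ]
 [395.96954586 367.29477693   1.        ]
 [403.59009366 496.02442316   1.        ]] [493.84720003 427.23121767   1.        ]
[ 0.0225 -0.0047  0.243  -0.0008] tgt [514.394 438.267  36.      0.   ]
[ 0.     0.    -0.194 -0.   ] tgt [514.394 438.267 230.      0.   ]
[ 0.0306  0.3916  0.     -0.0622] tgt [5.44986e+02 4.66610e+01 2.30000e+02 6.20000e-02]
[ 0.     0.     0.133 -0.   ] tgt [5.44986e+02 4.66610e+01 9.70000e+01 6.20000e-02]
```

Call:
{"op": "move_arm", "data": {
  "moves": [
    [0.012,-0.003,0.03,0.01],
    [0.0225,-0.0045,0.07,0.012],
    [0.0225,-0.0045,0.11,0.012],
    [0.0225,-0.0045,0.15,0.012],
    [0.0225,-0.0045,0.19,0.012],
    [0.0225,-0.0045,0.215,0.012],
    [0.0225,-0.0045,0.232,0.012],
    [0.0225,-0.0045,0.241,0.012],
    [0.0225,-0.0045,0.242,0.012],
    [0.0225,-0.0045,0.242,0.012]
  ]
}}

```text
clock: 10.4
eef_pos: [514.8, 439.2, 38.8]
eef_rot: [-3.14, -0.001, -0.012]
wrist_force: [0.1, 1.1, 0.6]
finger_gap: 60.0
finger_force: 0.0
```

Call:
{"op": "move_arm", "data": {
  "moves": [
    [0,0,0,0],
    [0,0,0,0],
    [0,0,0,0],
    [0,0,0,0],
    [0,0,0,0],
    [0,0,-0.01,0],
    [0,0,-0.03,0],
    [0,0,-0.07,0],
    [0,0,-0.12,0],
    [0,0,-0.17,0],
    [0,0,-0.22,0],
    [0,0,-0.244,0]
  ],
  "jaw": 0.01,
  "squeeze": 45
}}

```text
clock: 11.6
eef_pos: [514.4, 439.2, 287.6]
eef_rot: [-3.138, -0.005, -0.012]
wrist_force: [-0.0, 0.1, -2.1]
finger_gap: 23.5
finger_force: 45.0
```

```bash
python3 - <<'E'
from h import *
for i in range(2): c,Rm,P=cam('top')
s=manip.read_state(); print(s['clock'],s['eef_pos'],s['eef_rot'],s['finger_gap'])
f=c['frame'].astype(int); b,r=f[...,0],f[...,2]
n,l,st,ce=cv2.connectedComponentsWithStats((((b-r)>8)&(b>70)).astype(np.uint8))
for k in range(1,n):
    u,v=ce[k]
    if st[k,4]>40 and 200<u<500 and 170<v<290:
        v,u=np.nonzero(l==k); q=ray(c,Rm,np.c_[u,v],72)[:,:2].astype(np.float32); rr=cv2.minAreaRect(q)
        print(st[k,4],np.round(rr[1]),round(rr[2],1),'cut',w2c(np.array(rr[0])),ce[k])
X,Y=c2w(0,60); t=go(X,Y,280,p[2]); t=go(X,Y,97,p[2],t)
E
```

```text
11.7 [514.73495218 439.42161137 286.31540024] [-3.13717783 -0.00561096 -0.01213379] 23.870138340513744
182 [59. 19.] 79.0 cut [ 47.57000158 -23.60746421] [303.12087912 208.90659341]
182 [58. 19.] 80.8 cut [  29.37871868 -108.22380882] [338.15384615 215.12637363]
513 [167.  18.] 4.5 cut [ -54.23054089 -383.46640944] [454.93957115 246.66666667]
200 [59. 19.] 80.4 cut [-46.30051096 -26.01262613] [305.815 246.97 ]
[ 0.035   0.3924  0.0063 -0.0743] tgt [5.44986e+02 4.66610e+01 2.80000e+02 6.20000e-02]
[ 0.     0.     0.183 -0.   ] tgt [5.44986e+02 4.66610e+01 9.70000e+01 6.20000e-02]
```

Call:
{"op": "move_arm", "data": {
  "moves": [
    [0.003,0.03,0,-0.02],
    [0.006,0.07,0,-0.04],
    [0.01,0.11,0,-0.06],
    [0.013,0.15,0,-0.074],
    [0.017,0.19,0,-0.074],
    [0.02,0.23,0,-0.074],
    [0.024,0.27,0,-0.074],
    [0.028,0.31,0,-0.074],
    [0.031,0.345,0,-0.074],
    [0.034,0.375,0,-0.074],
    [0.035,0.39,0.003,-0.074],
    [0.035,0.3925,0.006,-0.074]
  ]
}}

```text
clock: 12.9
eef_pos: [544.1, 45.0, 274.0]
eef_rot: [-3.141, 0.002, 0.06]
wrist_force: [0.2, -0.5, -2.8]
finger_gap: 23.2
finger_force: 45.0
```

Call:
{"op": "move_arm", "data": {
  "moves": [
    [0,0,0.02,0],
    [0,0,0.05,0],
    [0,0,0.09,0],
    [0,0,0.12,0],
    [0,0,0.145,0],
    [0,0,0.162,0],
    [0,0,0.17,0],
    [0,0,0.175,0],
    [0,0,0.178,0],
    [0,0,0.18,0],
    [0,0,0.18,0],
    [0,0,0.18,0]
  ]
}}

```text
clock: 14.1
eef_pos: [544.6, 46.5, 97.4]
eef_rot: [-3.141, -0.001, 0.062]
wrist_force: [-7.6, 0.3, 12.6]
finger_gap: 23.6
finger_force: 45.0
```

```bash
python3 - <<'E'
from h import *
c,Rm,P=cam('wrist')
s=manip.read_state(); print(s['clock'],s['eef_pos'],s['eef_rot'],s['wrist_force'],w2c(s['eef_pos']))
cv2.imwrite('pics/w3.png',c['frame'])
E
```

```text
14.15 [544.67473211  46.50734725  97.42437199] [-3.14124818e+00 -1.54963801e-03  6.19760401e-02] [-8.59549736  1.73228468 11.57906504] [-0.32021616 59.86605478]
```

View pics/w3.png

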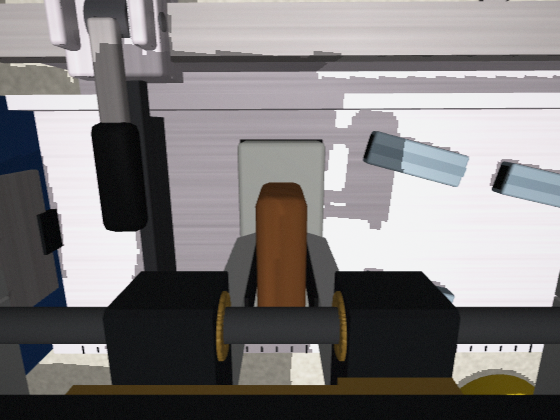

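The wrist view shows the scraper standing in the trough at (281,240), behind the offcuts, and the stop plate is clear at (150,200). Contact is about 14 N, so I'll ease up 1 mm and wipe.

Call:
{"op": "move_arm", "data": {
  "moves": [
    [0,0,-0.001,0],
    [0,0.004,-0.0015,0],
    [0,0.014,-0.0015,0],
    [0,0.026,-0.0015,0],
    [0,0.039,-0.0015,0],
    [0,0.052,-0.0015,0],
    [0,0.065,-0.0015,0],
    [0,0.078,-0.0015,0],
    [0,0.091,-0.0015,0],
    [0,0.104,-0.0015,0],
    [0,0.115,-0.0015,0],
    [0,0.123,-0.0015,0]
  ]
}}

```text
clock: 15.35
eef_pos: [552.2, -78.0, 97.4]
eef_rot: [-3.141, -0.001, 0.061]
wrist_force: [0.4, 1.7, 1.8]
finger_gap: 23.8
finger_force: 45.0
```

```bash
python3 - <<'E'
from h import *
c,Rm,P=cam('wrist')
s=manip.read_state(); print(s['clock'],s['eef_pos'],s['eef_rot'],s['wrist_force'],w2c(s['eef_pos']))
cv2.imwrite('pics/w4.png',c['frame'])
E
```

```text
15.4 [552.28495579 -79.00814061  97.4164916 ] [ 3.14138001e+00 -9.62532804e-04  6.04437825e-02] [ 0.28318518 -1.87713642  6.96481848] [ -0.52754468 -65.87976111]
```

View pics/w4.png

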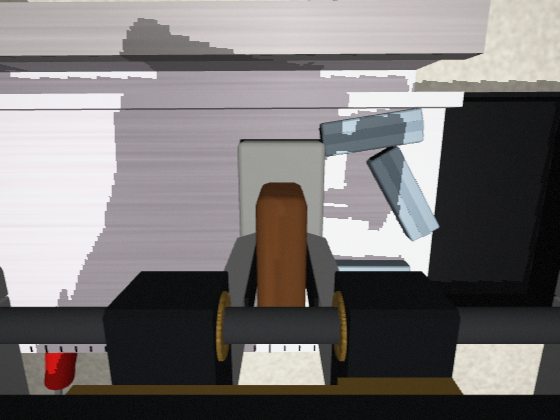

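The offcuts are being pushed along in front of the scraper. The top one, at (372,130), is close to the far wall but still caught by the scraper's end, so I'll shift a few mm towards it.

Call:
{"op": "move_arm", "data": {
  "moves": [
    [0.002,0.006,0,0],
    [0.004,0.016,0,0],
    [0.004,0.026,0,0],
    [0.004,0.036,0,0],
    [0.004,0.046,0,0],
    [0.004,0.056,0,0],
    [0.004,0.066,0,0],
    [0.004,0.076,0,0],
    [0.004,0.086,0,0],
    [0.004,0.095,0,0],
    [0.004,0.1,0,0],
    [0.004,0.1,0,0]
  ]
}}

```text
clock: 16.6
eef_pos: [562.1, -178.0, 97.4]
eef_rot: [3.141, -0.001, 0.061]
wrist_force: [-0.3, 0.0, 7.3]
finger_gap: 24.0
finger_force: 45.0
```

```bash
python3 - <<'E'
from h import *
c,Rm,P=cam('wrist')
s=manip.read_state(); print(s['clock'],s['eef_pos'],s['eef_rot'],s['wrist_force'],w2c(s['eef_pos']))
cs=cam('scene')[0]['frame'][200:350,130:340]
a=np.zeros((420,784,3),np.uint8);a[:,:464]=cv2.resize(c['frame'],(464,348)).__class__((420,464,3),np.uint8)*0
a[:348,:464]=cv2.resize(c['frame'],(464,348));a[:228,464:]=cv2.resize(cs,(320,228))
cv2.imwrite('pics/w5.png',a)
E
```

```text
16.65 [ 562.12211842 -178.01911664   97.43456322] [ 3.14058463e+00 -7.59315804e-04  6.07995081e-02] [-0.65846993 -1.0036908   6.51742111] [   3.13544566 -165.31077058]
```

View pics/w5.png

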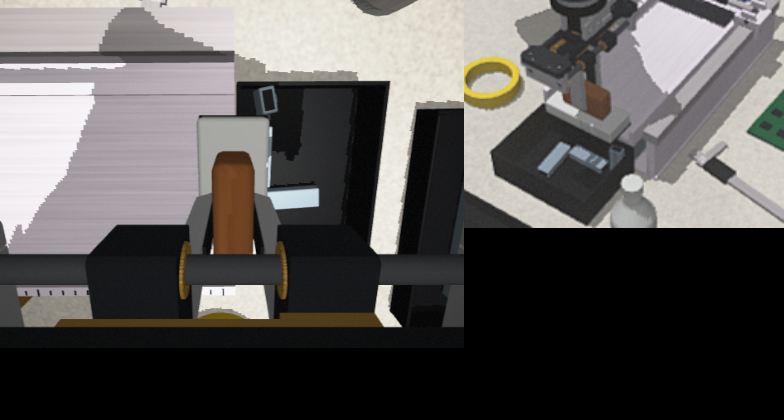

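All three offcuts are in the bin, two flat at about (290,195) and one standing in the corner at (266,100). I'll lift the scraper and look again.

Call:
{"op": "move_arm", "data": {
  "moves": [
    [0,0,-0.01,0],
    [0,0,-0.03,0],
    [0,-0.01,-0.06,0],
    [0,-0.02,-0.09,0],
    [0,-0.05,-0.12,0],
    [0,-0.08,-0.15,0],
    [0,-0.1,-0.17,0],
    [0,-0.1,-0.18,0],
    [0,-0.1,-0.18,0],
    [0,-0.1,-0.18,0]
  ]
}}

```text
clock: 17.7
eef_pos: [555.7, -77.5, 275.9]
eef_rot: [-3.141, 0.002, 0.061]
wrist_force: [0.1, 0.5, -2.6]
finger_gap: 23.9
finger_force: 45.0
```

```bash
python3 - <<'E'
from h import *
c,Rm,P=cam('wrist')
s=manip.read_state(); print(s['clock'],s['eef_pos'],s['eef_rot'],w2c(s['eef_pos']))
f=c['frame']; C=w2c(P[...,:2].reshape(-1,2)).reshape(420,560,2)
m=(C[...,0]>-80)&(C[...,0]<80)&(C[...,1]<-176)&(C[...,1]>-286)&(P[...,2]>12)
n,l,st,ce=cv2.connectedComponentsWithStats(m.astype(np.uint8))
for k in range(1,n):
    if st[k,4]>40: print(st[k],np.nanmedian(P[l==k],0),np.nanpercentile(P[l==k][:,2],[5,95]),w2c(np.nanmedian(P[l==k],0)))
u,v=proj(c,Rm,[[*c2w(0,-231),30]]); u=int(u[0]);v=int(v[0]); print(u,v)
c2=cam('scene')[0]['frame'][210:350,130:300]
a=np.zeros((320,790,3),np.uint8); a[:,:390]=cv2.resize(c2,(390,320)); 
w=f[max(0,v-110):v+110,max(0,min(u-140,285)):][:220,:275]; a[:,390:]=cv2.resize(w,(400,320)); cv2.imwrite('pics/w6.png',a)
E
```

```text
17.75 [555.60693828 -77.48498665 275.545346  ] [-3.14123516e+00  2.20249827e-03  6.06014971e-02] [  2.88270129 -64.56606856]
[376 116  24  15 328] [ 632.10756697 -195.4269036    58.57620791] [17.63505603 63.67961908] [  71.90335117 -187.03562336]
[ 367  116  107  131 3139] [ 541.78118869 -294.1933788    35.36497952] [14.40170032 51.7639481 ] [ -24.38826393 -279.99580893]
[370 140  19  46 703] [ 582.26716708 -202.90186496   14.39011889] [12.9162943  15.75932209] [  21.69466167 -191.39773381]
[375 186  46  18 665] [ 541.17948611 -233.9387571    14.39515953] [12.92476337 15.76109591] [ -21.24299625 -219.82032577]
412 180
```

View pics/w6.png

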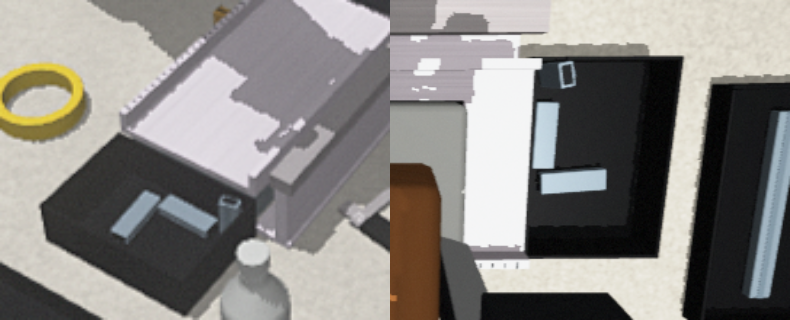

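Two offcuts lie flat in the bin. One stands on end in the corner at crop (567,75), with its top at z≈63, above the rim. I'll tip it over with the scraper, sliding along the trough floor near the far wall.

Call:
{"op": "move_arm", "data": {
  "moves": [
    [0.004,0.02,0.03,0],
    [0.008,0.04,0.07,0],
    [0.008,0.055,0.11,0],
    [0.008,0.055,0.145,0],
    [0.008,0.055,0.165,0],
    [0.008,0.055,0.174,0],
    [0.008,0.055,0.178,0],
    [0.008,0.065,0.178,0],
    [0.008,0.075,0.178,0],
    [0.008,0.082,0.178,0],
    [0.008,0.087,0.178,0],
    [0.008,0.092,0.178,0]
  ]
}}

```text
clock: 19.0
eef_pos: [569.8, -168.4, 99.3]
eef_rot: [3.141, -0.0, 0.061]
wrist_force: [-0.4, 0.7, -2.4]
finger_gap: 23.9
finger_force: 45.0
```

Call:
{"op": "move_arm", "data": {
  "moves": [
    [0,0.004,0,0],
    [0,0.008,0,0],
    [0,0.012,0,0],
    [0,0.016,0,0],
    [0,0.02,0,0],
    [0,0.024,0,0],
    [0,0.028,0,0],
    [0,0.028,0,0],
    [0,0.02,-0.02,0],
    [0,0,-0.06,0],
    [0,-0.04,-0.1,0],
    [0,-0.08,-0.13,0]
  ]
}}

```text
clock: 20.2
eef_pos: [564.9, -92.4, 226.9]
eef_rot: [3.141, -0.001, 0.061]
wrist_force: [0.4, 0.4, -2.7]
finger_gap: 23.8
finger_force: 45.0
```

```bash
python3 - <<'E'
from h import *
c,Rm,P=cam('wrist')
s=manip.read_state(); print(s['clock'],s['eef_pos'],s['eef_rot'],w2c(s['eef_pos']))
f=c['frame'].astype(int); C=w2c(P[...,:2].reshape(-1,2)).reshape(420,560,2)
m=(C[...,0]>-80)&(C[...,0]<80)&(C[...,1]<-172)&(C[...,1]>-286)&(f[...,0]>70)
n,l,st,ce=cv2.connectedComponentsWithStats(m.astype(np.uint8))
for k in range(1,n):
    if st[k,4]>40: print(st[k],np.nanpercentile(P[l==k][:,2],[5,50,95]),w2c(np.nanmedian(P[l==k],0)))
E
```

```text
20.25 [566.02983925 -87.33471977 232.26333797] [ 3.14113126 -0.00761823  0.06408257] [ 12.67312095 -75.04470349]
[373 127  16  22 161] [37.23217275 62.38921544 64.15477286] [  65.28974284 -179.56154341]
[367 150  21  51 887] [12.81739338 14.34863854 15.67229639] [  21.52283872 -191.0966887 ]
[373 200  51  20 831] [12.54711419 14.37423618 15.71774708] [ -21.13356411 -219.60802447]
```

Call:
{"op": "move_arm", "data": {
  "moves": [
    [0,0.02,0.03,0],
    [0,0.04,0.07,0],
    [0,0.05,0.1,0],
    [0,0.053,0.12,0],
    [0,0.053,0.128,0],
    [0,0.053,0.1315,0],
    [0,0.053,0.1315,0],
    [0,0.06,0.1315,0],
    [0,0.068,0.1315,0],
    [0,0.074,0.1315,0],
    [0,0.079,0.1315,0]
  ]
}}

```text
clock: 21.35
eef_pos: [571.8, -170.9, 97.0]
eef_rot: [-3.141, -0.005, 0.062]
wrist_force: [-0.7, 11.8, 20.3]
finger_gap: 23.8
finger_force: 45.0
```

Call:
{"op": "move_arm", "data": {
  "moves": [
    [0,0.004,0,0],
    [0,0.008,0,0],
    [0,0.012,0,0],
    [0,0.016,0,0],
    [0,0.02,0,0],
    [0,0.024,0,0],
    [0,0.028,0,0],
    [0,0.028,0,0]
  ]
}}

```text
clock: 22.15
eef_pos: [573.4, -198.9, 96.8]
eef_rot: [-3.141, -0.005, 0.062]
wrist_force: [-0.5, 8.7, 19.5]
finger_gap: 24.1
finger_force: 45.0
```

Call:
{"op": "move_arm", "data": {
  "moves": [
    [0,-0.005,-0.02,0],
    [0,-0.02,-0.05,0],
    [0,-0.06,-0.08,0],
    [0,-0.1,-0.12,0],
    [0,-0.12,-0.15,0],
    [0,-0.12,-0.16,0],
    [0,-0.12,-0.16,0]
  ]
}}

```text
clock: 22.85
eef_pos: [564.7, -79.9, 255.2]
eef_rot: [3.141, -0.003, 0.063]
wrist_force: [0.0, -0.7, -3.2]
finger_gap: 23.7
finger_force: 45.0
```

```bash
cat > bin.py <<'E'
from h import *
c,Rm,P=cam('wrist')
s=manip.read_state(); print(s['clock'],s['eef_pos'],s['eef_rot'],w2c(s['eef_pos']))
f=c['frame'].astype(int); C=w2c(P[...,:2].reshape(-1,2)).reshape(420,560,2)
m=(C[...,0]>-80)&(C[...,0]<80)&(C[...,1]<-172)&(C[...,1]>-286)&(f[...,0]>70)
n,l,st,ce=cv2.connectedComponentsWithStats(m.astype(np.uint8))
for k in range(1,n):
    if st[k,4]>40: print(st[k],np.nanpercentile(P[l==k][:,2],[5,50,95]),w2c(np.nanmedian(P[l==k],0)))
E
python3 bin.py
```

```text
22.9 [564.23568452 -80.39502839 253.28386254] [ 3.14131888e+00 -3.11713148e-04  6.19647186e-02] [ 11.31385135 -68.00689887]
[377 128  15  20 131] [41.33954763 62.35107515 64.38808142] [  64.94945447 -179.40834259]
[372 149  19  48 753] [13.09357883 14.45227312 15.70767285] [  21.91188411 -191.20806082]
[377 197  48  18 721] [12.73692242 14.38149554 15.68778681] [ -21.304472   -219.75712332]
```

```bash
python3 - <<'E'
from h import *
c,Rm,P=cam('wrist')
C=w2c(P[...,:2].reshape(-1,2)).reshape(420,560,2)
m=(C[...,0]>40)&(C[...,0]<95)&(C[...,1]<-172)&(C[...,1]>-230)&(P[...,2]>57)
q=C[m]; print(m.sum(),np.percentile(q,[2,50,98],0),np.percentile(P[m][:,2],[5,50,95]))
np.set_printoptions(linewidth=250)
print(np.round(P[118:152:2,370:406:2,2]).astype(int)); print(c['frame'][118:152:2,370:406:2,0])
print(proj(c,Rm,[[*c2w(-70,-170),60],[*c2w(70,-170),60],[*c2w(82,-175),52],[*c2w(82,-287),52]]))
E
```

```text
207 [[  57.01863451 -184.85161468]
 [  65.75349347 -178.30207544]
 [  76.14110029 -172.52587897]] [60.1122127  62.54446865 64.13732997]
[[                  80                   78                   79                   80                   80                   51                   51                   51                   51                   50                   52
                    51                   52                   52                   51                   52                   51                   51]
 [                  79                   78                   79                   81                   80                    4                    2                    3                    2                    3                    2
                     2                    2                    4                    3                    5                    2                    3]
 [                  80                   79                   79                   79                   80                    2                    8                    4                    3        
[... 6314 characters left out ...]
9 114 162  50  48  51 181 149  41  41  39  37  41  38  40]
 [245 119  44  45  62 159  50  50  52 107 169  41  40  40  40  40  41  38]
 [245  81  45  43  46 175  98  50  49 107 221  42  40  38  39  40  38  37]
 [245  76  44  43  43 120 179 181 220 174  78  41  40  42  41  39  39  39]
 [245  80  28  22  14  46 183  61  47  42  42  43  41  38  41  38  38  39]
 [245  45  60  77  76  67  75  74  63  62  42  42  39  39  39  41  38  35]
 [245  43 117 226 224 221 220 219 217 216 148  42  41  40  37  37  36  38]]
(array([368.20167819, 376.15310942, 379.44551336, 481.69291693]), array([254.17023967, 132.8177548 , 121.40335739, 121.36704747]))<stdin>:7: RuntimeWarning: invalid value encountered in cast
```

```bash
python3 - <<'E'
from h import *
for i in range(3): cam('wrist'); s=manip.read_state(); print(s['eef_pos'],s['eef_rot'][2],w2c(s['eef_pos']))
E
```

```text
[563.79247012 -80.80112667 251.74021076] 0.060891619589608315 [ 10.84624859 -68.38465868]
[563.78861292 -80.8171609  251.70749504] 0.06072090871739033 [ 10.84140206 -68.40042211]
[563.85032932 -80.77269441 251.85987165] 0.06075479500382186 [ 10.90576341 -68.35987831]
```

Call:
{"op": "move_arm", "data": {
  "moves": [
    [0.004,0.03,0,0],
    [0.007,0.07,0.02,0],
    [0.007,0.1,0.05,0],
    [0.007,0.124,0.09,0],
    [0.007,0.126,0.12,0],
    [0.007,0.126,0.14,0],
    [0.007,0.126,0.148,0],
    [0.007,0.126,0.151,0],
    [0.007,0.126,0.153,0],
    [0.007,0.126,0.1535,0],
    [0.007,0.126,0.1535,0]
  ]
}}

```text
clock: 24.2
eef_pos: [579.4, -205.5, 100.9]
eef_rot: [3.141, -0.001, 0.062]
wrist_force: [1.0, 0.1, -1.4]
finger_gap: 23.6
finger_force: 45.0
```

Call:
{"op": "move_arm", "data": {
  "moves": [
    [0,0.004,0,0],
    [0,0.008,0,0],
    [0,0.012,0,0],
    [0,0.016,0,0],
    [0,0.02,0,0],
    [0,0.024,0,0],
    [0,0.028,0,0],
    [0,0.028,-0.01,0],
    [0,0.02,-0.04,0],
    [0,0,-0.09,0],
    [0,-0.05,-0.13,0],
    [0,-0.1,-0.15,0]
  ]
}}

```text
clock: 25.4
eef_pos: [573.7, -123.7, 243.4]
eef_rot: [3.141, -0.001, 0.06]
wrist_force: [1.4, 0.2, -2.8]
finger_gap: 24.0
finger_force: 45.0
```

```bash
python3 bin.py
```

```text
25.45 [ 574.27789729 -117.5776571   246.86959177] [ 3.141468   -0.0052795   0.06430992] [  19.02513436 -105.74189629]
[346 130  14  18 149] [53.07202847 62.53098192 64.31217025] [  71.45634463 -185.72986763]
[337 155  20  48 816] [12.10569533 14.37980695 15.73106472] [  21.17448263 -190.93797095]
[344 202  49  20 795] [10.82976658 14.33573758 15.63455521] [ -20.98711338 -220.03905739]
```

Call:
{"op": "move_arm", "data": {
  "moves": [
    [0,0.03,0.02,0],
    [0,0.07,0.05,0],
    [0,0.1,0.1,0],
    [0,0.1,0.13,0],
    [0,0.1,0.143,0],
    [0,0.1,0.148,0],
    [0,0.1,0.1505,0],
    [0,0.1,0.152,0],
    [0,0.1,0.152,0],
    [0,0.1,0.152,0],
    [0,0.1,0.152,0]
  ]
}}

```text
clock: 26.55
eef_pos: [580.0, -224.4, 92.8]
eef_rot: [3.14, -0.0, 0.062]
wrist_force: [-17.6, -1.9, 23.7]
finger_gap: 23.7
finger_force: 45.0
```

Call:
{"op": "move_arm", "data": {
  "moves": [
    [0,0.005,0,0],
    [0,0.01,0,0],
    [0,0.015,0,0],
    [0,0.02,0,0],
    [0,0.025,0,0],
    [0,0.03,0,0],
    [0,0.035,0,0],
    [0,0.035,-0.01,0],
    [0,0.02,-0.04,0],
    [0,0,-0.09,0],
    [0,-0.05,-0.13,0],
    [0,-0.1,-0.15,0]
  ]
}}

```text
clock: 27.75
eef_pos: [575.1, -141.8, 232.9]
eef_rot: [3.141, -0.003, 0.06]
wrist_force: [0.8, 1.1, -2.1]
finger_gap: 23.8
finger_force: 45.0
```

```bash
python3 bin.py; python3 - <<'E'
from h import *
c=cam('scene')[0]; w=cam('wrist')[0]['frame'][100:240,300:500]
a=np.hstack([cv2.resize(c['frame'][210:350,130:330],(400,280),interpolation=2),cv2.resize(w,(400,280),interpolation=2)]); cv2.imwrite('pics/s7.png',a)
E
```

```text
27.8 [ 575.81614844 -135.69289127  236.41851099] [ 3.1411377  -0.00653618  0.0646592 ] [  19.43425328 -123.91771944]
[341 130  53  15 760] [12.81339315 14.36162613 15.73233318] [  72.20927791 -227.73340711]
[325 156  18  50 800] [13.18001688 14.43797878 15.6201313 ] [  21.1537822 -191.9231017]
[330 205  50  20 823] [10.67946673 14.34454397 15.69161039] [ -20.84288235 -219.94731095]
```

View pics/s7.png

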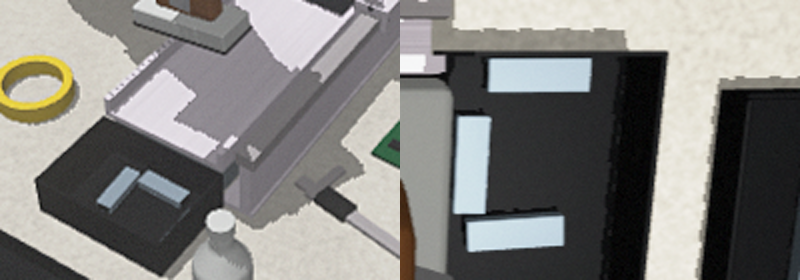

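All three offcuts now lie flat in the bin, at crop (540,75), (473,165) and (515,233), and the trough is empty. Next I return the scraper to the mat.

```bash
python3 - <<'E'
from h import *
for i in range(3): cam('wrist')
t=go(514,0,285,0.0); t=go(500,430,285,-0.03,t); t=go(500,430,38,-0.03,t)
E
```

```text
[-0.0519 -0.1463 -0.0558  0.0615] tgt [514.   0. 285.   0.]
[-0.014 -0.43   0.     0.03 ] tgt [ 5.00e+02  4.30e+02  2.85e+02 -3.00e-02]
[ 0.    -0.     0.247 -0.   ] tgt [ 5.0e+02  4.3e+02  3.8e+01 -3.0e-02]
```

Call:
{"op": "move_arm", "data": {
  "moves": [
    [-0.01,-0.01,-0.03,0.02],
    [-0.02,-0.03,-0.056,0.04],
    [-0.03,-0.06,-0.056,0.06],
    [-0.04,-0.1,-0.056,0.061],
    [-0.05,-0.13,-0.056,0.061],
    [-0.052,-0.146,-0.056,0.061],
    [-0.052,-0.146,-0.056,0.061],
    [-0.052,-0.146,-0.056,0.061]
  ]
}}

```text
clock: 28.85
eef_pos: [514.3, -0.8, 285.2]
eef_rot: [3.141, 0.001, 0.0]
wrist_force: [0.2, 0.0, -2.6]
finger_gap: 24.2
finger_force: 45.0
```

Call:
{"op": "move_arm", "data": {
  "moves": [
    [-0.001,-0.03,0,0.01],
    [-0.003,-0.07,0,0.02],
    [-0.004,-0.11,0,0.03],
    [-0.005,-0.15,0,0.03],
    [-0.006,-0.19,0,0.03],
    [-0.007,-0.23,0,0.03],
    [-0.009,-0.27,0,0.03],
    [-0.01,-0.31,0,0.03],
    [-0.012,-0.35,0,0.03],
    [-0.013,-0.39,0,0.03],
    [-0.014,-0.42,0,0.03],
    [-0.014,-0.43,0,0.03]
  ]
}}

```text
clock: 30.05
eef_pos: [500.3, 431.3, 284.1]
eef_rot: [3.14, 0.002, -0.029]
wrist_force: [-0.4, -0.1, -2.0]
finger_gap: 24.0
finger_force: 45.0
```

Call:
{"op": "move_arm", "data": {
  "moves": [
    [0,0,0.02,0],
    [0,0,0.06,0],
    [0,0,0.1,0],
    [0,0,0.14,0],
    [0,0,0.18,0],
    [0,0,0.205,0],
    [0,0,0.22,0],
    [0,0,0.228,0],
    [0,0,0.235,0],
    [0,0,0.24,0],
    [0,0,0.24,0],
    [0,0,0.24,0]
  ]
}}

```text
clock: 31.25
eef_pos: [500.1, 430.3, 46.5]
eef_rot: [-3.141, -0.001, -0.029]
wrist_force: [-0.1, -0.1, -3.2]
finger_gap: 24.0
finger_force: 45.0
```

```bash
python3 - <<'E'
from h import *
c,Rm,P=cam('wrist')
s=manip.read_state(); print(s['clock'],s['eef_pos'],s['eef_rot'],s['wrist_force'])
E
```

```text
31.3 [500.1075184  430.32786871  46.54642545] [-3.14087489e+00 -9.11630441e-04 -2.90478163e-02] [-0.63096211  0.14155329 -2.55042542]
```

Call:
{"op": "move_arm", "data": {
  "moves": [
    [0,0,0.003,0],
    [0,0,0.006,0],
    [0,0,0.008,0],
    [0,0,0.01,0],
    [0,0,0.011,0],
    [0,0,0.011,0],
    [0,0,0.011,0]
  ]
}}

```text
clock: 32.0
eef_pos: [502.6, 430.4, 37.8]
eef_rot: [-3.139, -0.006, -0.029]
wrist_force: [8.9, -4.1, 14.7]
finger_gap: 23.8
finger_force: 45.0
```

Call:
{"op": "move_arm", "data": {
  "moves": [
    [0,0,0,0],
    [0,0,0,0],
    [0,0,0,0],
    [0,0,-0.01,0],
    [0,0,-0.03,0],
    [0,0,-0.06,0],
    [0,0,-0.1,0],
    [0,0,-0.15,0],
    [0,0,-0.2,0],
    [0,0,-0.24,0],
    [0,0,-0.24,0],
    [0,0,-0.24,0]
  ],
  "jaw": 0.06
}}

```text
clock: 33.2
eef_pos: [499.8, 430.1, 275.6]
eef_rot: [-3.141, -0.001, -0.029]
wrist_force: [0.4, -0.6, -1.0]
finger_gap: 59.7
finger_force: 0.0
```

```bash
python3 - <<'E'
from h import *
for i in range(2): c,Rm,P=cam('wrist')
s=manip.read_state(); print(s['clock'],s['eef_pos'],s['eef_rot'],s['wrist_force'])
f=c['frame'].astype(int); b,r=f[...,0],f[...,2]; 
u0,v0=proj(c,Rm,[[500,430,71]]); u0=int(u0[0]);v0=int(v0[0]); print(u0,v0)
roi=np.zeros(b.shape,bool); roi[v0-60:v0+60,u0-40:u0+40]=1
m=rect(roi&(r-b>25)); v,u=np.nonzero(m); q=ray(c,Rm,np.c_[u,v],71)[:,:2].astype(np.float32); print('handle',cv2.minAreaRect(q),np.nanpercentile(P[m][:,2],[10,50,90]))
w=roi&(f.min(2)>110)&(abs(P[...,2]-26)<7);v,u=np.nonzero(w);print('block',cv2.minAreaRect(ray(c,Rm,np.c_[u,v],26)[:,:2].astype(np.float32)),np.polyfit(P[w][:,0],P[w][:,2],1))
cv2.imwrite('pics/w8.png',c['frame'][:260,150:420])
X,Y=c2w(0,60)
t=go(490,0,280,p[2])
E
```

```text
33.3 [499.47514851 429.8170105  273.33309336] [ 3.14012588e+00  1.81359207e-03 -2.91390838e-02] [ 0.07608517  0.61573488 -0.16359049]
281 184
handle ((502.7318115234375, 431.5762634277344), (22.58533477783203, 76.73828887939453), 88.69499206542969) [67.86406873 69.97994957 71.15668216]
block ((501.14764404296875, 431.23016357421875), (48.8355712890625, 117.27666473388672), 88.327392578125) [-1.65790964e-04  2.54128982e+01]
[ 0.0031  0.4299 -0.0067 -0.0913] tgt [4.9e+02 0.0e+00 2.8e+02 6.2e-02]
```

View pics/w8.png

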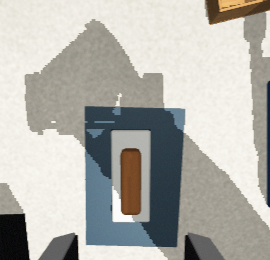

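The scraper stands flat on the mat, with its handle at crop (131,180). Next I look at the stop and the pointer.

Call:
{"op": "move_arm", "data": {
  "moves": [
    [0.003,0.03,-0.01,-0.03],
    [0.006,0.07,-0.01,-0.06],
    [0.009,0.11,-0.01,-0.09],
    [0.012,0.15,-0.01,-0.091],
    [0.015,0.19,-0.01,-0.091],
    [0.018,0.23,-0.01,-0.091],
    [0.02,0.27,-0.01,-0.091],
    [0.02,0.31,-0.01,-0.091],
    [0.02,0.34,-0.01,-0.091],
    [0.01,0.36,-0.01,-0.091],
    [0.01,0.364,-0.01,-0.091],
    [0.01,0.364,-0.01,-0.091]
  ],
  "jaw": 0.05
}}

```text
clock: 34.5
eef_pos: [499.1, 65.8, 284.1]
eef_rot: [-3.141, 0.001, 0.061]
wrist_force: [0.2, 0.5, 0.2]
finger_gap: 49.6
finger_force: 0.0
```

```bash
python3 - <<'E'
from h import *
for i in range(3): c,Rm,P=cam('wrist')
s=manip.read_state(); print(s['clock'],s['eef_pos'],s['eef_rot'],w2c(s['eef_pos']))
cv2.imwrite('pics/w9.png',c['frame'])
E
```

```text
34.65 [499.34635762  66.74544207 284.29837155] [-3.14145998e+00  7.26318804e-04  6.26727590e-02] [-44.30278944  82.88290217]
```

View pics/w9.png

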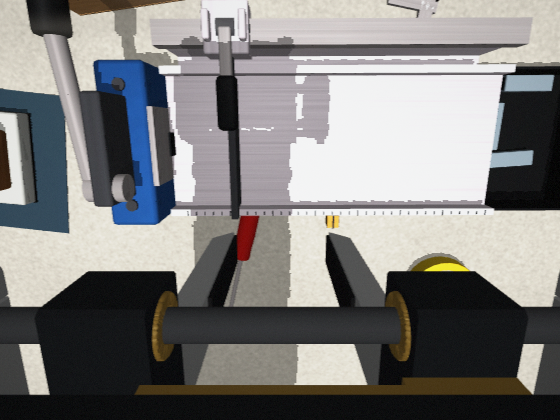

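The trough is empty. The stop plate's free end is at (236,216), the pointer at (333,221), and the black grip spans u 217–238, v 76–130.

```bash
cat > meas.py <<'E'
from h import *
def run():
    c,Rm,P=cam('wrist'); f=c['frame'].astype(int)
    b,g,r=f[...,0],f[...,1],f[...,2]
    # refit cutter frame yaw/x from the ruler wall edge is skipped; use p
    br=(r-b>60)&(g-b>25); roi=np.zeros(b.shape,bool)
    uu,vv=proj(c,Rm,[[*c2w(-91,20),75]]); u0,v0=int(uu[0]),int(vv[0]); roi[max(0,v0-25):v0+25,max(0,u0-40):u0+40]=1
    m=rect(br&roi); v,u=np.nonzero(m); print('brass n',m.sum(),'u',u.min(),u.max(),'v',v.min(),v.max(),'z',np.nanpercentile(P[m][:,2],[10,50,90]))
    top=m; q=ray(c,Rm,np.c_[u,v],80)
    C=w2c(q); print('pointer c, z=80: mean',C.mean(0),'y-range mid',(np.percentile(C[:,1],3)+np.percentile(C[:,1],97))/2, np.ptp(C[:,1]))
    return c,Rm,P,f
def plate(c,Rm,P,f,y0):
    out=[]
    for x in range(-78,10,4):
        uu,vv=proj(c,Rm,[[*c2w(x,y0+25),96],[*c2w(x,y0-25),96]])
        n=400; U=np.linspace(uu[0],uu[1],n).astype(np.float32); V=np.linspace(vv[0],vv[1],n).astype(np.float32)
        g=cv2.remap(f.min(2).astype(np.float32),U[None],V[None],1)[0]
        # plate top z=96 dark
        k=g<0.5*(g.min()+np.percentile(g,70)); yy=np.linspace(y0+25,y0-25,n)
        if k.any(): out.append((x,round(yy[k].max(),1),round(yy[k].min(),1),int(g.min())))
    return out
E
python3 - <<'E'
from meas import *
a=run(); 
for o in plate(*a,132): print(o)
c,Rm,P,f=a
# grip
m=(f.max(2)<60); roi=np.zeros(m.shape,bool); roi[72:128,205:245]=1; m&=roi&(P[...,2]>112); v,u=np.nonzero(m); C=w2c(P[m]); print('grip',np.percentile(C,[3,50,97],0),np.nanmedian(P[m][:,2]))
q=w2c(ray(c,Rm,[(217,100),(238,100)],125)); print(q)
print('carriage',w2c(ray(c,Rm,[(202,15),(249,15)],125)))
for y in (20,):
  print(c['frame'][205:232:2,320:346:2].tolist()[0])
np.set_printoptions(linewidth=200); print(f[214:230:2,322:346,2]); 
# wall outer edge check x=-83 z=80
print(proj(c,Rm,[[*c2w(-83,100),80],[*c2w(-83,0),80],[*c2w(-75,0),80],[*c2w(0,-170),60]]))
E
```

```text
brass n 72 u 327 332 v 216 227 z [76.04305425 78.34216809 79.22041397]
pointer c, z=80: mean [-88.89916815  26.32006687] y-range mid 26.312683327025084 6.401981281691498
(-78, np.float64(139.8), np.float64(109.1), 14)
(-74, np.float64(141.7), np.float64(121.9), 31)
(-70, np.float64(140.3), np.float64(131.4), 28)
(-66, np.float64(140.0), np.float64(130.7), 27)
(-62, np.float64(140.2), np.float64(129.1), 21)
(-58, np.float64(140.0), np.float64(128.8), 18)
(-54, np.float64(140.1), np.float64(128.7), 17)
(-50, np.float64(140.1), np.float64(128.8), 17)
(-46, np.float64(139.8), np.float64(128.7), 16)
(-42, np.float64(140.2), np.float64(128.8), 19)
(-38, np.float64(140.0), np.float64(128.7), 17)
(-34, np.float64(140.3), np.float64(128.8), 20)
(-30, np.float64(140.1), np.float64(128.8), 19)
(-26, np.float64(140.2), np.float64(129.1), 18)
(-22, np.float64(140.2), np.float64(128.9), 18)
(-18, np.float64(140.1), np.float64(128.9), 20)
(-14, np.float64(140.3), np.float64(128.8), 17)
(-10, np.float64(140.1), np.float64(128.8), 20)
(-6, np.float64(140.3), np.float64(128.9), 17)
(-2, np.float64(140
[... 775 characters left out ...]
 239 243 243 243 196  80 206 243 243 243 229 223 236 236 235 233 230 230]
 [230 231 234 188  60 185 239 242 243 242 201  85 206 243 243 243 231 220 231 233 236 233 233 233]
 [229 228 215 150  64 181 239 243 243 244 200  67 200 243 243 243 226 212 230 228 229 229 231 232]
 [228 230 234 208 119 191 241 243 243 230 148 122 220 243 244 244 235 230 235 235 235 232 230 227]
 [225 223 228 229 199 215 242 243 243 233 159 122 220 243 242 243 234 224 231 232 233 235 234 232]
 [226 224 222 224 227 230 233 231 228 205 159 173 217 233 232 233 230 230 229 229 226 227 230 232]]
(array([267.3034805 , 351.95493008, 352.30118189, 496.14405129]), array([216.6878147 , 216.72741836, 210.17449957, 144.4532533 ]))
```

```bash
python3 - <<'E'
from h import *
t=go(*c2w(40,135.5),284,p[2]); t=go(*c2w(40,135.5),105,p[2],t)
r=np.hypot(72,10); a0=np.arctan2(10,72)
for th in np.linspace(0,1.45,12)[1:]: print(round(th,2),np.round([(72-r*np.cos(a0+th))/1e3,(10-r*np.sin(a0+th))/1e3],4))
E
```

```text
[ 0.0843 -0.0525  0.0004  0.0006] tgt [5.80215e+02 1.24502e+02 2.84000e+02 6.20000e-02]
[ 0.     0.     0.179 -0.   ] tgt [5.80215e+02 1.24502e+02 1.05000e+02 6.20000e-02]
0.13 [ 0.0019 -0.0094]
0.26 [ 0.0051 -0.0184]
0.4 [ 0.0094 -0.027 ]
0.53 [ 0.0148 -0.0349]
0.66 [ 0.0212 -0.042 ]
0.79 [ 0.0285 -0.0482]
0.92 [ 0.0365 -0.0534]
1.05 [ 0.0452 -0.0576]
1.19 [ 0.0543 -0.0605]
1.32 [ 0.0637 -0.0622]
1.45 [ 0.0733 -0.0627]
```

Call:
{"op": "move_arm", "data": {
  "moves": [
    [0.03,-0.02,0,0],
    [0.06,-0.037,0,0],
    [0.08,-0.05,0,0],
    [0.0843,-0.0525,0.01,0],
    [0.0843,-0.0525,0.05,0],
    [0.0843,-0.0525,0.09,0],
    [0.0843,-0.0525,0.13,0],
    [0.0843,-0.0525,0.155,0],
    [0.0843,-0.0525,0.17,0],
    [0.0843,-0.0525,0.178,0],
    [0.0843,-0.0525,0.179,0],
    [0.0843,-0.0525,0.179,0]
  ]
}}

```text
clock: 35.9
eef_pos: [580.6, 123.7, 106.8]
eef_rot: [-3.141, -0.002, 0.062]
wrist_force: [0.2, 0.0, 0.5]
finger_gap: 49.8
finger_force: 0.0
```

Call:
{"op": "move_arm", "data": {
  "moves": [
    [0,0,0,0],
    [0,0,0,0],
    [0,0,0,0],
    [0,0,0,0],
    [0,0,0,0]
  ],
  "jaw": 0.01,
  "squeeze": 20
}}

```text
clock: 36.4
eef_pos: [580.1, 124.7, 106.0]
eef_rot: [-3.14, -0.0, 0.062]
wrist_force: [-2.1, 6.5, 1.4]
finger_gap: 19.8
finger_force: 20.0
```

Call:
{"op": "move_arm", "data": {
  "moves": [
    [0.001,0,-0.005,0],
    [0.002,0,-0.0094,0],
    [0.0035,0,-0.014,0],
    [0.005,0,-0.0184,0],
    [0.0072,0,-0.0228,0],
    [0.0094,0,-0.027,0],
    [0.0121,0,-0.031,0],
    [0.0148,0,-0.0349,0],
    [0.018,0,-0.0385,0],
    [0.0212,0,-0.042,0],
    [0.0248,0,-0.0451,0],
    [0.0285,0,-0.0482,0]
  ]
}}

```text
clock: 37.6
eef_pos: [609.0, 125.3, 154.4]
eef_rot: [3.142, -0.0, 0.062]
wrist_force: [-3.0, 1.8, -3.5]
finger_gap: 19.6
finger_force: 20.0
```

Call:
{"op": "move_arm", "data": {
  "moves": [
    [0.004,0,-0.0026,0],
    [0.008,0,-0.0052,0],
    [0.0123,0,-0.0073,0],
    [0.0167,0,-0.0094,0],
    [0.0212,0,-0.0109,0],
    [0.0258,0,-0.0123,0],
    [0.0305,0,-0.0132,0],
    [0.0352,0,-0.014,0],
    [0.039,0,-0.0143,0],
    [0.042,0,-0.0144,0],
    [0.042,0,-0.0144,0]
  ]
}}

```text
clock: 38.7
eef_pos: [651.6, 128.0, 169.7]
eef_rot: [-3.141, -0.003, 0.062]
wrist_force: [-1.1, 2.5, 5.4]
finger_gap: 19.4
finger_force: 20.0
```

```bash
python3 - <<'E'
from h import *
s=manip.read_state(); print(s['clock'],s['eef_pos'],w2c(s['eef_pos']),s['wrist_force'],s['finger_gap'])
E
```

```text
38.7 [651.64324482 127.98742863 169.6905802 ] [111.50671322 134.53870197] [-1.09783803  2.50709142  5.41017313] 19.375479537088232
```

Call:
{"op": "move_arm", "data": {
  "moves": [
    [0,0.004,0,0],
    [0,0.014,0,0],
    [0,0.026,0,0],
    [0,0.038,0,0],
    [0,0.05,0,0],
    [0,0.062,0,0],
    [0,0.074,0,0],
    [0,0.086,0,0],
    [0,0.098,0,0],
    [0,0.108,0,0],
    [0,0.1138,0,0],
    [0,0.1138,0,0]
  ]
}}

```text
clock: 39.9
eef_pos: [658.6, 12.9, 169.6]
eef_rot: [3.14, -0.003, 0.061]
wrist_force: [-0.4, -2.6, 4.1]
finger_gap: 19.9
finger_force: 20.0
```

```bash
python3 - <<'E'
from h import *
for n in ('wrist','top','scene'):
    c,Rm,P=cam(n); cv2.imwrite(f'pics/a_{n}.png',c['frame']); u,v=proj(c,Rm,[[*c2w(-85,22),83]]); print(n,u,v)
s=manip.read_state(); print(s['clock'],s['eef_pos'],w2c(s['eef_pos']),s['wrist_force'],s['finger_gap'])
E
```

```text
wrist [279.25714028] [410.19849918]
top [286.31135528] [263.3437705]
scene [228.15648282] [213.87850095]
40.05 [658.55328708  13.11409607 169.64922628] [111.26214091  19.45798507] [-0.45775275 -1.95162759  5.02354648] 19.67303540625593
```

Call:
{"op": "move_arm", "data": {
  "moves": [
    [0,0,0,0],
    [0,0,0,0],
    [0,0,0,0],
    [0,0,-0.02,0],
    [0,0,-0.05,0],
    [0,0,-0.08,0],
    [-0.03,0,-0.09,0],
    [-0.07,0,-0.09,0],
    [-0.11,0,-0.09,0],
    [-0.15,0,-0.09,0],
    [-0.158,0,-0.06,0],
    [-0.158,0,-0.06,0]
  ],
  "jaw": 0.05
}}

```text
clock: 41.25
eef_pos: [498.0, 4.6, 226.4]
eef_rot: [-3.141, 0.003, 0.062]
wrist_force: [0.1, 0.5, 0.4]
finger_gap: 50.0
finger_force: 0.0
```

```bash
python3 - <<'E'
from meas import *
for i in range(3): cam('wrist')
s=manip.read_state(); print(s['clock'],s['eef_pos'],w2c(s['eef_pos']),s['finger_gap'])
c,Rm,P,f=run()
u,v=proj(c,Rm,[[*c2w(-81,22),96],[*c2w(-88,22),80]]); print(u,v)
u0,v0=int(u[0]),int(v[0])
cv2.imwrite('pics/z.png',cv2.resize(c['frame'][v0-50:v0+40,u0-60:u0+60],None,fx=6,fy=6,interpolation=cv2.INTER_CUBIC)); print(u0-60,v0-50)
E
```

```text
41.4 [500.77312349   4.53521276 229.23134573] [-46.74616252  20.70430281] 50.071142205172016
brass n 73 u 274 279 v 228 241 z [77.24501064 78.35379593 79.09622876]
pointer c, z=80: mean [-88.38851529  25.84667845] y-range mid 26.134521853585255 5.110778923711749
[280.60949447 280.63119582] [232.33948273 233.92410097]
220 182
```

View pics/z.png

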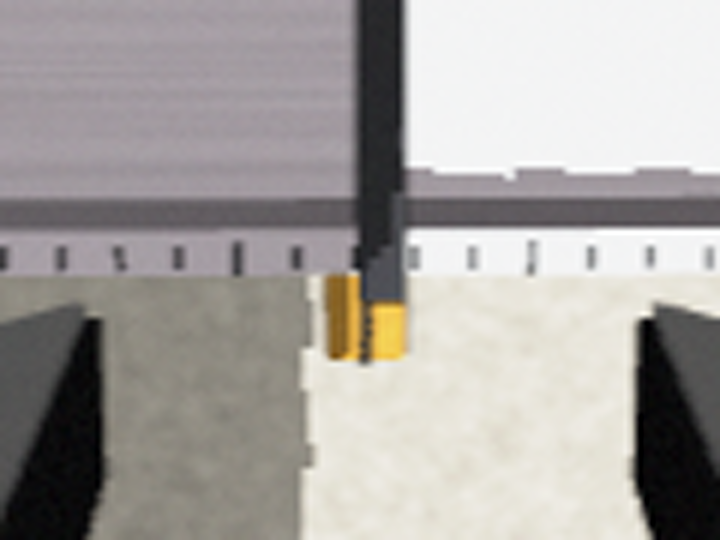

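The plate's end spans crop x 361–405, middle 383. The pointer's dark line is at x≈366, at about 5.6 px/mm, so the stop is about 3 mm too far and has to go back 3 mm towards the head. I'll regrasp the lever.

Call:
{"op": "move_arm", "data": {
  "moves": [
    [0,0,-0.03,0],
    [0.03,0,-0.035,0],
    [0.07,0,-0.035,0],
    [0.11,0,-0.035,0],
    [0.145,0,-0.035,0],
    [0.158,0,-0.035,0],
    [0.158,0,-0.035,0],
    [0.158,0,-0.01,0],
    [0.158,0,0.02,0],
    [0.158,0,0.045,0],
    [0.158,0,0.058,0],
    [0.158,0,0.06,0]
  ]
}}

```text
clock: 42.65
eef_pos: [656.9, 14.3, 167.5]
eef_rot: [-3.141, 0.002, 0.062]
wrist_force: [-0.1, -0.6, -0.1]
finger_gap: 49.9
finger_force: 0.0
```

Call:
{"op": "move_arm", "data": {
  "moves": [
    [0,0,0,0],
    [0,0,0,0],
    [0,0,0,0],
    [0,0,0,0],
    [0,0,0,0],
    [0,-0.001,0,0],
    [0,-0.002,0,0],
    [0,-0.0025,0,0],
    [0,-0.0025,0,0],
    [0,-0.0025,0,0]
  ],
  "jaw": 0.01,
  "squeeze": 30
}}

```text
clock: 43.65
eef_pos: [657.6, 16.7, 169.1]
eef_rot: [3.141, -0.001, 0.062]
wrist_force: [0.4, -2.1, 5.8]
finger_gap: 19.2
finger_force: 30.0
```

```bash
python3 - <<'E'
from h import *
for i in range(2):
    cam('wrist'); s=manip.read_state(); print(s['clock'],s['eef_pos'],w2c(s['eef_pos']),s['wrist_force'],s['finger_gap'])
E
```

```text
43.7 [657.59940826  16.69364676 169.05458761] [110.53263447  23.08991132] [-0.49082348 -1.63012176  5.6259097 ] 19.387960864620155
43.75 [657.58337527  16.68935653 169.02392882] [110.51636579  23.0866261 ] [-0.3741933  -1.36907522  5.84254177] 19.34921917113498
```

Call:
{"op": "move_arm", "data": {
  "moves": [
    [0,0.0005,0,0],
    [0,0.001,0,0],
    [0,0.001,0,0],
    [0,0.001,0,0]
  ]
}}

```text
clock: 44.15
eef_pos: [657.6, 16.3, 169.0]
eef_rot: [-3.141, -0.001, 0.062]
wrist_force: [-0.4, 0.5, 5.4]
finger_gap: 19.4
finger_force: 30.0
```

```bash
python3 - <<'E'
from h import *
for i in range(2):
    cam('wrist'); s=manip.read_state(); print(s['clock'],s['eef_pos'],w2c(s['eef_pos']),s['wrist_force'],s['finger_gap'])
E
```

```text
44.2 [657.608834    16.32376407 169.00885778] [110.51904774  22.7201581 ] [0.2535254  1.73678246 5.68743696] 19.58105786127399
44.25 [657.6236757   16.32809194 169.03331749] [110.53412978  22.72355495] [-0.37545634  2.16122295  5.47138365] 19.521953514451013
```

Call:
{"op": "move_arm", "data": {
  "moves": [
    [0,0,0,0],
    [0,0,0,0],
    [0,0,0,0],
    [0,0,-0.02,0],
    [0,0,-0.05,0],
    [0,0,-0.08,0],
    [-0.03,0,-0.09,0],
    [-0.07,0,-0.09,0],
    [-0.11,0,-0.09,0],
    [-0.15,0,-0.09,0],
    [-0.158,0,-0.06,0],
    [-0.158,0,-0.06,0]
  ],
  "jaw": 0.05
}}

```text
clock: 45.45
eef_pos: [497.8, 6.0, 226.3]
eef_rot: [-3.141, 0.004, 0.062]
wrist_force: [0.4, 1.4, -0.2]
finger_gap: 50.1
finger_force: 0.0
```

```bash
cat > al.py <<'E'
from h import *
for i in range(3): c,Rm,P=cam('wrist')
s=manip.read_state(); print(s['clock'],w2c(s['eef_pos']),s['eef_pos'][2],s['eef_rot'])
f=c['frame'].astype(int); np.set_printoptions(linewidth=220)
u,v=proj(c,Rm,[[*c2w(-81,22),96]]); u0,v0=int(u[0]),int(v[0]); print(u0,v0,c['cx'])
print('cols',np.arange(u0-12,u0+14))
for r in range(v0-24,v0+14,2): print(r,f[r,u0-12:u0+14,2], f[r,u0-12:u0+14,0].min())
E
python3 al.py
```

```text
45.6 [-46.82610205  22.18824129] 229.18176121754578 [ 3.14154460e+00 -5.72719489e-04  6.17391994e-02]
282 231 281.0051254037178
cols [270 271 272 273 274 275 276 277 278 279 280 281 282 283 284 285 286 287 288 289 290 291 292 293 294 295]
207 [167 166 165 164 166 164 146  90  41  39  40  40  38  40  38 148 230 243 244 244 243 244 243 244 244 244] 41
209 [154 154 154 154 153 152 136  85  40  42  40  38  40  41  38 148 182 159 160 218 243 243 244 243 243 243] 41
211 [163 160 163 162 161 162 164 121  38  38  39  36  39  40  40  90 144 163 162 162 159 162 161 161 162 161] 39
213 [161 160 159 161 159 162 163 116  34  38  40  38  38  39  38  85 141 161 162 162 162 163 163 160 162 162] 37
215 [ 96  99  98 101  97  99  98  74  40  39  38  40  37  40  39  59  86  97  97  98 101  98  99  97  98 100] 40
217 [ 95  97  99 100  97  96  96  74  38  40  37  37  40  42  39  58  87  94  96  95  95  95  95  95  97  97] 39
219 [115 115 117 114 116 114 116  82  39  38  39  40  40  40  41  84 127 141 139 140 140 140 143 143 143 141] 38
221 [165 164 165 167 164 165 165 121  37  40  41  40  39  40  57 155 2
[... 586 characters left out ...]
8 229 228 228 229] 37
233 [144 146 199 231 228 194 141 134 133 207 240 196  54 196 243 243 244 243 230 207 223 227 230 231 233 233] 37
235 [148 144 204 233 232 198 137 135 139 213 243 196  52 194 242 242 243 243 230 216 232 232 234 234 235 235] 36
237 [145 199 230 229 228 198 143 138 137 212 241 193  53 197 244 243 243 243 231 217 229 227 228 231 236 236] 39
239 [143 201 233 235 234 204 144 137 137 208 243 198  51 196 243 243 243 244 229 213 226 226 229 231 232 231] 39
241 [140 198 233 236 236 222 182 164 166 187 206 155  50 156 213 214 215 213 223 230 232 230 230 234 232 231] 53
243 [141 199 233 234 232 231 229 230 231 233 233 230 229 232 236 235 230 227 229 232 232 233 234 235 235 234] 129
```

Call:
{"op": "move_arm", "data": {
  "moves": [
    [0,0,-0.03,0],
    [0.03,0,-0.035,0],
    [0.07,0,-0.035,0],
    [0.11,0,-0.035,0],
    [0.145,0,-0.035,0],
    [0.158,0,-0.035,0],
    [0.158,0,-0.035,0],
    [0.158,0,-0.01,0],
    [0.158,0,0.02,0],
    [0.158,0,0.045,0],
    [0.158,0,0.058,0],
    [0.158,0,0.06,0]
  ]
}}

```text
clock: 46.8
eef_pos: [656.9, 15.8, 167.6]
eef_rot: [-3.141, 0.002, 0.062]
wrist_force: [0.4, -0.3, -0.4]
finger_gap: 50.1
finger_force: 0.0
```

Call:
{"op": "move_arm", "data": {
  "moves": [
    [0,0,0,0],
    [0,0,0,0],
    [0,0,0,0],
    [0,0,0,0],
    [0,0,0,0],
    [0,0.0005,0,0],
    [0,0.001,0,0],
    [0,0.001,0,0],
    [0,0.001,0,0]
  ],
  "jaw": 0.01,
  "squeeze": 30
}}

```text
clock: 47.7
eef_pos: [657.7, 15.0, 169.0]
eef_rot: [-3.141, -0.001, 0.062]
wrist_force: [-0.9, 2.4, 6.5]
finger_gap: 19.5
finger_force: 30.0
```

```bash
python3 - <<'E'
from h import *
for i in range(2):
    cam('wrist'); s=manip.read_state(); print(s['clock'],s['eef_pos'],w2c(s['eef_pos']),s['wrist_force'],s['finger_gap'])
E
```

```text
47.75 [657.69590355  15.02522664 169.02818332] [110.52522362  21.4187195 ] [-1.18880854  2.08066845  5.71137204] 19.201046334364758
47.8 [657.68886137  15.0146197  169.00264129] [110.51753567  21.40857086] [-0.64251426  2.16515035  5.42804822] 19.37382214806332
```

Call:
{"op": "move_arm", "data": {
  "moves": [
    [0,-0.001,0,0],
    [0,-0.0014,0,0],
    [-0.0034,-0.0014,0.0001,0],
    [-0.0068,-0.0014,0.0004,0],
    [-0.0115,-0.0014,0.0012,0],
    [-0.0162,-0.0014,0.0021,0],
    [-0.0207,-0.0014,0.0035,0],
    [-0.0253,-0.0014,0.005,0],
    [-0.0297,-0.0014,0.0071,0],
    [-0.034,-0.0014,0.0092,0],
    [-0.034,-0.0014,0.0092,0]
  ]
}}

```text
clock: 48.9
eef_pos: [623.2, 13.8, 158.8]
eef_rot: [3.141, -0.0, 0.062]
wrist_force: [3.8, -1.9, -2.3]
finger_gap: 19.5
finger_force: 30.0
```

```bash
python3 - <<'E'
from h import *
for i in range(2):
    cam('wrist'); s=manip.read_state(); print(s['clock'],s['eef_pos'],w2c(s['eef_pos']),s['wrist_force'],s['finger_gap'])
E
```

```text
48.95 [623.27441892  13.87522712 158.85630964] [76.09882564 22.41080039] [ 3.40189451 -2.33600487 -1.75454992] 19.758130274086827
49.0 [623.30898698  13.93503684 158.9014492 ] [76.13704498 22.46834546] [ 1.91798669 -3.54129748 -1.52696183] 20.06154058975174
```

Call:
{"op": "move_arm", "data": {
  "moves": [
    [0,0.0006,0,0],
    [0,0.0011,0,0],
    [-0.004,0.0011,0.0026,0],
    [-0.008,0.0011,0.0052,0],
    [-0.0117,0.0011,0.0083,0],
    [-0.0153,0.0011,0.0114,0],
    [-0.0185,0.0011,0.015,0],
    [-0.0217,0.0011,0.0185,0],
    [-0.0244,0.0011,0.0225,0],
    [-0.0271,0.0011,0.0264,0],
    [-0.0293,0.0011,0.0307,0],
    [-0.0314,0.0011,0.035,0]
  ]
}}

```text
clock: 50.2
eef_pos: [592.4, 11.3, 125.1]
eef_rot: [-3.141, -0.002, 0.062]
wrist_force: [1.1, 2.6, 9.5]
finger_gap: 19.8
finger_force: 30.0
```

Call:
{"op": "move_arm", "data": {
  "moves": [
    [-0.0016,0,0.0045,0],
    [-0.0032,0,0.009,0],
    [-0.0042,0,0.0137,0],
    [-0.005,0,0.0184,0],
    [-0.005,0,0.0205,0],
    [-0.005,0,0.0205,0],
    [-0.005,0,0.0205,0]
  ]
}}

```text
clock: 50.9
eef_pos: [586.8, 10.9, 103.8]
eef_rot: [-3.141, 0.001, 0.062]
wrist_force: [-2.6, 2.1, 4.9]
finger_gap: 20.1
finger_force: 30.0
```

```bash
python3 - <<'E'
from h import *
s=manip.read_state(); print(s['clock'],s['eef_pos'],w2c(s['eef_pos']),s['wrist_force'],s['finger_gap'])
E
```

```text
50.9 [586.76545937  10.90494591 103.76161791] [39.47583015 21.71589094] [-2.64870461  2.1491074   4.94993945] 20.06364037961381
```

Call:
{"op": "move_arm", "data": {
  "moves": [
    [0,0,0,0],
    [0,0,0,0],
    [0,0,0,0],
    [0,0,-0.02,0],
    [0,0,-0.05,0],
    [0,0,-0.06,0],
    [0,0,-0.06,0]
  ],
  "jaw": 0.05
}}

```text
clock: 51.6
eef_pos: [587.7, 10.7, 164.7]
eef_rot: [3.141, -0.002, 0.062]
wrist_force: [0.6, 0.2, -0.9]
finger_gap: 49.9
finger_force: 0.0
```

Call:
{"op": "move_arm", "data": {
  "moves": [
    [-0.003,0,0,0],
    [-0.003,0,0,0],
    [-0.003,0,0,0],
    [-0.003,0,0,0],
    [-0.003,0,0.01,0],
    [-0.003,0,0.02,0],
    [-0.003,0,0.028,0],
    [-0.003,0,0.033,0],
    [-0.003,0,0.036,0],
    [-0.003,0,0.039,0],
    [-0.003,0,0.041,0],
    [-0.003,0,0.041,0]
  ],
  "jaw": 0.0
}}

```text
clock: 52.8
eef_pos: [584.1, 10.5, 124.9]
eef_rot: [3.141, -0.001, 0.062]
wrist_force: [-13.6, 0.0, 21.4]
finger_gap: 0.6
finger_force: 10.7
```

```bash
python3 - <<'E'
from h import *
s=manip.read_state(); print(s['clock'],s['eef_pos'],w2c(s['eef_pos']),s['wrist_force'],s['finger_gap'])
E
```

```text
52.8 [584.13821633  10.54144181 124.92302133] [36.83107101 21.51641588] [-1.36419888e+01  6.93248713e-03  2.13625604e+01] 0.5742403731528083
```

Call:
{"op": "move_arm", "data": {
  "moves": [
    [0,0,-0.02,0],
    [0,0,-0.06,0],
    [-0.03,0,-0.1,0],
    [-0.06,0,-0.11,0],
    [-0.084,0,-0.11,0],
    [-0.084,0,-0.11,0],
    [-0.084,0,-0.11,0],
    [-0.084,0,-0.11,0]
  ]
}}

```text
clock: 53.6
eef_pos: [501.0, 5.4, 232.4]
eef_rot: [-3.142, 0.0, 0.062]
wrist_force: [0.0, 0.6, -0.8]
finger_gap: 0.7
finger_force: 0.0
```

```bash
python3 al.py | sed -n '1,5p;12,24p'; python3 - <<'E'
from h import *
c,Rm,P=cam('wrist'); C=w2c(P); f=c['frame'].astype(int)
for x in (25,40,55):
    m=(abs(C[...,0]-x)<5)&(abs(C[...,1]-22)<7)&(P[...,2]>100); print('lever z at',x,np.nanmedian(P[m][:,2]),m.sum())
m=(abs(C[...,0])<70)&(C[...,1]>-165)&(C[...,1]<5)&(P[...,2]>68); print('over floor',m.sum())
E
```

```text
53.75 [-46.68738075  21.57425962] 232.18126883213552 [-3.14146660e+00  7.82356077e-04  6.18949734e-02]
281 231 281.0051254037178
cols [269 270 271 272 273 274 275 276 277 278 279 280 281 282 283 284 285 286 287 288 289 290 291 292 293 294]
207 [166 167 164 165 163 164 165 165 118  38  35  38  37  39  40  36 149 230 243 244 243 244 243 244 243 244] 39
209 [156 155 156 156 156 155 155 155 110  38  37  40  38  41  41  37  89 144 162 162 160 220 243 243 243 244] 38
223 [122  68 129 163 164 163 166 163 120  39  40  38  41  62  83  79 157 231 243 234 163 198 243 244 244 244] 39
225 [120  66 130 164 162 162 164 163 118  37  64  80  78  82  81  81 156 231 243 234 159 200 243 243 244 243] 39
227 [144 143 142 195 229 205 157 140 108  49  60  79  80  79  79  78 155 230 238 229 229 231 232 233 236 236] 42
229 [144 145 193 226 226 201 152 141 104  50  62  80  76  79  82  77 156 230 237 228 228 230 230 231 232 232] 37
231 [141 142 198 230 229 201 149 136 120  94 122 116  55 119 152 143 216 243 236 226 224 227 228 227 228 229] 36
233 [144 146 201 208 166 130  87  82  84 112 213 207  80 155 232 204  87  89  92 109 165 198 219 233 233 232] 57
235 [ 86  82  85  83  83  83  85  83  83  58  36  41  38  29  32  62  81  85  86  82  82  84  83  90  93 114] 16
237 [81 83 83 83 82 83 85 85 75 43 10 22 28 24  8 43 73 83 83 84 83 83 82 83 84 83] 12
239 [85 84 82 85 84 82 85 82 74 45 14 25 32 22 16 44 73 81 85 81 82 85 83 84 83 84] 12
241 [83 82 82 85 85 84 83 83 75 43 12 23 53 48 10 42 74 83 84 81 83 85 83 85 84 83] 12
243 [ 83  85  83  85  83  84  84  82  72  42   8  84 121  82  13  39  73  85  83  84  85  84  84  84  83  83] 8
lever z at 25 124.25417974438034 201
lever z at 40 124.4113585344578 216
lever z at 55 124.46463009603525 232
over floor 14848
```

Call:
{"op": "move_arm", "data": {
  "moves": [
    [-0.02,0.02,-0.04,0],
    [-0.05,0.06,-0.06,0],
    [-0.08,0.1,-0.06,0],
    [-0.1,0.14,-0.06,0],
    [-0.12,0.18,-0.06,0],
    [-0.14,0.22,-0.06,0],
    [-0.16,0.26,-0.06,0],
    [-0.17,0.3,-0.06,0],
    [-0.18,0.34,-0.06,0],
    [-0.18,0.36,-0.06,0],
    [-0.18,0.36,-0.06,0],
    [-0.18,0.36,-0.06,0]
  ]
}}

```text
clock: 55.0
eef_pos: [343.0, -364.9, 292.2]
eef_rot: [-3.141, 0.0, 0.061]
wrist_force: [0.4, 0.2, -0.4]
finger_gap: 0.1
finger_force: 0.0
```

```bash
python3 - <<'E'
from h import *
c,Rm,P=cam('top'); f=c['frame'].astype(int); b,r=f[...,0],f[...,2]
n,l,st,ce=cv2.connectedComponentsWithStats((((b-r)>8)&(b>70)).astype(np.uint8))
for k in range(1,n):
    u,v=ce[k]
    if st[k,4]>40 and 190<u<500 and 170<v<300: print('bar',st[k,4],np.round(ce[k]),np.round(w2c(ray(c,Rm,[ce[k]],14))))
roi=np.zeros(b.shape,bool); roi[200:300,85:160]=1
v,u=np.nonzero(rect(roi&(r-b>30))); print('handle',cv2.minAreaRect(ray(c,Rm,np.c_[u,v],71)[:,:2].astype(np.float32)))
print(manip.read_state()['clock'],manip.read_state()['eef_pos'])
E
```

```text
bar 698 [194. 231.] [[ 10. 256.]]
bar 152 [390. 207.] [[  59. -253.]]
bar 156 [368. 222.] [[  20. -192.]]
bar 511 [455. 247.] [[ -49. -410.]]
bar 166 [380. 238.] [[ -21. -221.]]
handle ((500.0149841308594, 429.1207275390625), (22.478389739990234, 71.19727325439453), 88.54248046875)
55.05 [ 343.1477146  -364.44098309  292.46633107]
```

All three offcuts are in the bin, the length is in the tray, and the scraper is on its mat. The stop lines up with the pointer and the clamp is down, so I'm handing in.

```bash
python3 -c "
from cell import manip
print(manip.sign_off())"
```

```text
the job is handed in; nothing more can be done
None
```

The job is done and handed in at about 55 s: the one length is in the tray, all three offcuts are in the bin, the scraper is back on its mat, and the stop is within about 0.5 mm of the pointer with the lever fully down.

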